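# Load and dock the wax injector's mould carrier

### The arm

A 6-joint arm with a two-finger parallel gripper is mounted at the origin on the work surface. World frame = base frame: x ahead of the robot, y to its left, z up, the work surface at z = 0. Lengths are in m, angles in rad, forces in N, time in s.
With the tool pointing down it reaches from about 0.3 to 0.775 m from the base axis. Payload 14.6 kg.
Tool frame: the origin (TCP) lies on the mounting face of the last link; the fingertips stand 173 mm ahead of it and the grasp point (between the pads) lies 155 mm ahead of it; z points along the fingers, y is the line along which they close (so a half turn about z gives the same grasp; the last joint's range is limited). The gripper opens to 85 mm and grips with 20 to 120 N. Pads are 22 mm wide; open, the fingers measure 114 mm over their backs; the gripper's body (76 mm by 85 mm) begins 54 mm behind the grasp point. The pads swing forward as they close: fully open they stand 13 mm farther back than shut.
Start: joints at [-1.339, 0.3, 1.521, -0, 1.321, -0.067], TCP at [0.162, -0.526, 0.405] pointing down, gripper open.
Joint ranges: [-3.03, 3.03], [-0.79, 2.21], [0.23, 2.52], [-1.04, 4.18], [0, 3.07], [-2.55, 2.55]. Speed limits (rad/s): [2.22, 2.22, 2.57, 3.14, 3.14, 3.14].

### API

Orientations are given as a unit quaternion [w, x, y, z].
In Python, from bench import arm gives the robot as it stands.
- The arm moves only by the tool move_arm, never from a script. Its argument "motion" is a list of rows, each an object with "rot": the turn, a rotation vector about the tool's x, y, z in rad, a list of three; "delta_pos": the shift along the tool's x, y, z in m, a list of three; "fingers": the finger opening in m, from 0 to 0.0854. In form: [{"rot": [wx, wy, wz], "delta_pos": [dx, dy, dz], "fingers": fingers}, ...]. A call has 1 to 10 rows; each row is the pose to reach, as a shift and turn from the pose commanded when the call began, along the tool's axes at that moment; what a row does not reach only later rows make up. A row lasts 1/12 s, in which the tool goes at most 41.7 mm and 7.16 degrees, less where a joint would pass 70% of its speed; a pose out of reach is approached as far as the arm can. A call with a gripper value outside its range is refused whole. The fingers move at their own pace and stop on an object; the grip force is fixed at half the most. Time passes only in rows, so rows that repeat a pose let the fingers close. It gives the time, the measured TCP pose, the force, the opening and the grip force at its end, in the units of the state.
- arm.sense(): the state, without advancing time (a new reading comes with each control period).
- arm.camera(name): name is "side" or "top" or "wrist"; returns a dict with "color" (400x640x3 uint8, red, green, blue), "K" (3x3 intrinsics, pixels), "R" (3x3) and "t" (3): a world point X has camera coordinates R X + t. Camera axes: x right, y down, z forward; pixel columns grow to the right and rows downward; lengths in m; the calibration is good to about 2 mm. The wrist camera is an equidistant fisheye: a pixel r from the principal point sees the ray r / f radians off the axis. A picture is of the moment at which its call begins. There is no depth.
- arm.hand_in(): hands the job in; it is judged then, once.
Trained networks look in a picture, given as the dict that the camera call returned (one of the last four; its "shot" number tells which), for a name from the list of things; names that differ only in an ending like _2 or _b are one class to them, and where a whole thing is asked for, a point or a joint stands for the part that bears it (a point fixed in the world has none). Each returns a list of dicts, best first, with "score" (0 to 1); they miss things now and then, are a little off and sometimes report something else, mostly with a low value. They report only what shows in the picture. A call takes as long as a camera call. They do not tell look-alikes from the thing itself.
- arm.find_in(query, picture): "point" ([row, column] in pixels, amid what is visible of it).
The state is a dict: "clock": time; "q": joint angles; "joint_velocities": joint speeds; "tau": joint torques, N m; "position": TCP position; "orientation": TCP orientation; "ft_force": force on the tool from outside, world axes, zero at the start; "torque": the same for the moment, N m; "grip_width": opening from 0.0 (shut) to 1.0 (fully open); "grip_force": force on a finger pad.
Only numpy, scipy, OpenCV 4.12 (cv2) and the standard library are available. Lean on these libraries where they do the work, as an engineer would, in place of code of your own. Each camera call takes 0.05 s, during which the arm holds its last target. There are 200 camera calls.

### The job

First push the wax injector's mushroom stop button down until it latches; then draw the sliding carrier all the way back to the end of its rail away from the injector and there lay every aluminium mould flat, gate side up, in a bay of its own on the carrier. Push the carrier by its post into the notch at the spray bottle, press the bottle's nozzle cap fully down for a moment and let it come back (spray nowhere else), and push the carrier on to the end of its rail so that it docks at the injector. With all the moulds still flat in their bays, turn the mushroom clockwise until it pops back up, let go, and leave the tub, the tin and the black stake block where they stand.

Things in the scene. Friction and masses are not known exactly. Their poses are not given: they have to be found in the camera images.
- stop (a joint): Travel of the red ribbed mushroom button (m, down positive): 0 up, 0.007 latched, 0.010 pressed against its stop. It latches once pressed beyond 0.007 and let go; it takes about 4 N to start and 9 N at the bottom. It stands on top of the grey injector console at the +y end of the rail, on a yellow 70 x 70 x 25 mm box
- stop_knob (a joint): Turn of the same mushroom cap about its vertical axis (rad, clockwise from above positive, 0 to 1.2). When latched, turning it past about 0.7 to 0.8 frees the latch and the spring lifts the cap, as soon as the grip lets it; the cap then springs back slowly to 0. Light to turn (under 0.05 N m)
- stop_top (a point): Centre of the top of the mushroom cap, which is 40 mm across and 25 mm high; moves with it. Top at about z = 155 mm when up, 148 mm latched; the cap's underside is then 8 mm above the box
- carrier (a joint): Position of the aluminium carrier along its rail (m, towards +y of the carrier): starts at 0.13 to 0.18, loading end at 0 (end stop, no ridge), spray notch at 0.100 (a spring ball holds it between two small ridges, at 0.092 and 0.108), end stop where it docks at the injector at 0.200 (one ridge, at 0.192). About 2 N to slide, 10 N over a ridge
- carrier_floor (a point): Centre of the carrier's floor (the top of the floor plate, 24 mm above the bench), moves with it. x across the rail, y along the rail towards the injector, z up. The carrier is a tray 127 mm (x) by 125 mm (y) with 3 mm rims and a 25 mm wide middle rib along y, all 8 mm high above the floor, and a 3 mm cross rib
- bay0 (a point): Centre of the floor of bay 0 of the carrier (-x, -y side), axes as carrier_floor. A bay is 48 mm (x) by 58 mm (y) inside
- bay1 (a point): Centre of the floor of bay 1 of the carrier (-x, +y side), axes as carrier_floor. A bay is 48 mm (x) by 58 mm (y) inside
- bay2 (a point): Centre of the floor of bay 2 of the carrier (+x, -y side), axes as carrier_floor. A bay is 48 mm (x) by 58 mm (y) inside
- bay3 (a point): Centre of the floor of bay 3 of the carrier (+x, +y side), axes as carrier_floor. A bay is 48 mm (x) by 58 mm (y) inside
- carrier_post (a point): Centre of the top of the carrier's steel push post, an upright round post of 18 mm diameter and 46 mm height (top 70 mm above the bench), 110 mm from the carrier's centre at its -y end
- cap (a joint): Travel of the bottle's sprung nozzle cap (m, down positive): 0 up, 0.008 fully down; 2.4 N to start, 5.6 N at the bottom
- cap_top (a point): Centre of the top of the nozzle cap, a grey disc 30 mm across, 94 mm above the bench, on the squat white bottle (50 mm across) that is fixed beyond the rail by the middle station
- mould0: An aluminium mould frame, a block 36 mm (its x) by 50 mm (its y) by 26 mm high, 0.12 kg, with a round brass gate on its top; origin at the centre of its underside, z up. Lies flat on the bench at the robot side and the -y end of the rail at the start. Two to four moulds are present; all are alike
- mould1: An aluminium mould frame, a block 36 mm (its x) by 50 mm (its y) by 26 mm high, 0.12 kg, with a round brass gate on its top; origin at the centre of its underside, z up. Lies flat on the bench at the robot side and the -y end of the rail at the start. Two to four moulds are present; all are alike
- mould2: An aluminium mould frame, a block 36 mm (its x) by 50 mm (its y) by 26 mm high, 0.12 kg, with a round brass gate on its top; origin at the centre of its underside, z up. Lies flat on the bench at the robot side and the -y end of the rail at the start. Two to four moulds are present; all are alike
- mould3: An aluminium mould frame, a block 36 mm (its x) by 50 mm (its y) by 26 mm high, 0.12 kg, with a round brass gate on its top; origin at the centre of its underside, z up. Lies flat on the bench at the robot side and the -y end of the rail at the start. Two to four moulds are present; all are alike
- tub: Bystander: yellow plastic tub, 84 mm across, 60 mm high; origin at the centre of its underside
- tin: Bystander: round steel tin, 48 mm across, 22 mm high; origin at the centre of its underside
- stake: Bystander: black steel stake block, 60 x 75 x 50 mm with two round forms on top (about 62 mm high in all); origin at the centre of its underside
There are look-alikes about, which are no part of the job. Leave any orange or pink look-alike of the mould0 alone.

How it is judged:
On the way, in this order (a step that is already met when the one before it is completed fails the run):
1. the mushroom stop is pressed down and latched (value of joint stop above 0.0055 m), for 0.3 s.
2. every mould lies flat in a bay, the stop still latched, the carrier back at the loading end of the rail (value of joint stop above 0.0055 m and x of mould0 in the frame of carrier_floor between -0.062 and 0.062 m and y of mould0 in the frame of carrier_floor between -0.062 and 0.062 m and z of mould0 in the frame of carrier_floor between -0.003 and 0.003 m and angle between each of mould0, mould1, mould2, mould3's own z axis and vertical below 0.08 rad and x of mould1 in the frame of carrier_floor between -0.062 and 0.062 m and y of mould1 in the frame of carrier_floor between -0.062 and 0.062 m and z of mould1 in the frame of carrier_floor between -0.003 and 0.003 m and x of mould2 in the frame of carrier_floor between -0.062 and 0.062 m and y of mould2 in the frame of carrier_floor between -0.062 and 0.062 m and z of mould2 in the frame of carrier_floor between -0.003 and 0.003 m and x of mould3 in the frame of carrier_floor between -0.062 and 0.062 m and y of mould3 in the frame of carrier_floor between -0.062 and 0.062 m and z of mould3 in the frame of carrier_floor between -0.003 and 0.003 m and value of joint carrier below 0.02 m), for 0.3 s.
3. the carrier is in the notch at the spray bottle (value of joint stop above 0.0055 m and value of joint carrier between 0.094 and 0.106 m), for 0.3 s.
4. the nozzle cap is pressed fully down with the loaded carrier in the notch (all of step 3 and x of mould0 in the frame of carrier_floor between -0.062 and 0.062 m and y of mould0 in the frame of carrier_floor between -0.062 and 0.062 m and z of mould0 in the frame of carrier_floor between -0.003 and 0.003 m and angle between each of mould0, mould1, mould2, mould3's own z axis and vertical below 0.08 rad and x of mould1 in the frame of carrier_floor between -0.062 and 0.062 m and y of mould1 in the frame of carrier_floor between -0.062 and 0.062 m and z of mould1 in the frame of carrier_floor between -0.003 and 0.003 m and x of mould2 in the frame of carrier_floor between -0.062 and 0.062 m and y of mould2 in the frame of carrier_floor between -0.062 and 0.062 m and z of mould2 in the frame of carrier_floor between -0.003 and 0.003 m and x of mould3 in the frame of carrier_floor between -0.062 and 0.062 m and y of mould3 in the frame of carrier_floor between -0.062 and 0.062 m and z of mould3 in the frame of carrier_floor between -0.003 and 0.003 m and value of joint cap above 0.006 m), for 0.05 s.
5. the carrier is docked at the end of the rail, nozzle cap up again, stop still latched (value of joint stop above 0.0055 m and value of joint carrier above 0.195 m and value of joint cap below 0.002 m), for 0.3 s.
6. the mushroom has been turned and has popped up, the loaded carrier docked (value of joint carrier above 0.195 m and x of mould0 in the frame of carrier_floor between -0.062 and 0.062 m and y of mould0 in the frame of carrier_floor between -0.062 and 0.062 m and z of mould0 in the frame of carrier_floor between -0.003 and 0.003 m and angle between each of mould0, mould1, mould2, mould3's own z axis and vertical below 0.08 rad and x of mould1 in the frame of carrier_floor between -0.062 and 0.062 m and y of mould1 in the frame of carrier_floor between -0.062 and 0.062 m and z of mould1 in the frame of carrier_floor between -0.003 and 0.003 m and x of mould2 in the frame of carrier_floor between -0.062 and 0.062 m and y of mould2 in the frame of carrier_floor between -0.062 and 0.062 m and z of mould2 in the frame of carrier_floor between -0.003 and 0.003 m and x of mould3 in the frame of carrier_floor between -0.062 and 0.062 m and y of mould3 in the frame of carrier_floor between -0.062 and 0.062 m and z of mould3 in the frame of carrier_floor between -0.003 and 0.003 m and value of joint stop below 0.002 m), for 0.2 s.
At the end, for the whole second after the job is handed in: Every mould present lies flat (within 0.08 rad) on the floor of the carrier's bays (origin within 3 mm of the floor level) and is at rest; the carrier is at the end of the rail (joint above 0.195); the mushroom is up and the nozzle cap is up (each within 2 mm) (all of step 6 and value of joint cap below 0.002 m and linear speed of each of mould0, mould1, mould2, mould3 below 0.02 m/s); the robot touches nothing.
It fails at once if the nozzle cap is pressed with the carrier away from the spray notch (value of joint cap above 0.004 m and not (value of joint carrier between 0.088 and 0.112 m)).
It fails at once if a bystander is shifted by more than 3 cm (distance of any of tub, tin, stake from where it was at the start of the episode above 0.03 m).
Of mould0, mould1, mould2, mould3 only 2 to 4 are there at a start; the rules pass over those that are not, and their reading is None.
At some moment in a run one of mould0, mould1, mould2, mould3 may be knocked a few centimetres aside while the robot is not near it.
Once in a run the grip may slacken for a moment while it holds something.
It also fails if it takes over 210 s, if anything falls off the work surface, if the arm or the gripper's body presses on something with over 40 N, if the wrist force passes 120 N, or if a joint passes its speed limit or range.

## Working session

There is one attempt and no reset: what is moved stays moved. The work goes in short steps, Python scripts to look and compute and a tool call to move; the robot and the scene stay as the last step left them, time stands still between calls to the robot, and variables do not carry over. Pictures are saved under pics/ and viewed, at most 16 in all, crops included, and the job is handed in when it is done.

Besides the shell and the picture viewer there is one more tool, called after "Request:" as name(argument=value, ...) on one line, values as JSON. move_arm: Moves the arm, as the interface text tells. Its arguments: {"type":"object","properties":{"motion":{"type":"array"}},"required":["motion"]}

```bash
ls; mkdir -p pics; cat > h.py <<'E'
import numpy as np, cv2
from bench import arm
from scipy.spatial.transform import Rotation as Ro
def save(p,n): cv2.imwrite('pics/'+n, p['color'][:,:,::-1])
def ray(p,rc):
    K,R,t=map(np.array,(p['K'],p['R'],p['t']))
    d=np.linalg.inv(K)@np.array([rc[1],rc[0],1.])
    return -R.T@t, R.T@d
def at_z(p,rc,z):
    o,d=ray(p,rc); return o+d*(z-o[2])/d[2]
def proj(p,X):
    K,R,t=map(np.array,(p['K'],p['R'],p['t'])); c=K@(R@np.array(X)+t); return [c[1]/c[2],c[0]/c[2]]
def st():
    s=arm.sense(); q=s['orientation']; R=Ro.from_quat([q[1],q[2],q[3],q[0]]).as_matrix(); return s,R
def loc(target, yaw=None):
    "delta in tool axes from the current pose to have TCP at target"
    s,R=st(); return R.T@(np.array(target)-s['position'])
E
python3 - <<'E'
from h import *
s,R=st(); print(s['clock'],s['position'],R.round(3).tolist())
for n in('top','side'):
    p=arm.camera(n); save(p,n+'0.png'); print(n,'cam',ray(p,[200,320])[0].round(3),ray(p,[200,320])[1].round(3))
    for q in ['stop_top','carrier_post','carrier_floor','cap_top','mould0','tub','tin','stake']:
        print(q,[(np.round(r['point']).tolist(),round(r['score'],2)) for r in arm.find_in(q,p)][:6])
E
```

```text
pics
0.0 [ 0.1618966  -0.52559895  0.40410164] [[0.956, 0.294, -0.0], [0.294, -0.956, 0.001], [0.0, -0.001, -1.0]]
top cam [ 0.293 -0.011  1.136] [ 0.189  0.004 -0.982]
stop_top [([158.0, 183.0], 0.56)]
carrier_post [([180.0, 277.0], 0.65)]
carrier_floor [([179.0, 279.0], 0.7)]
cap_top [([134.0, 305.0], 0.7)]
mould0 [([273.0, 433.0], 0.81), ([180.0, 280.0], 0.57), ([243.0, 403.0], 0.55), ([228.0, 439.0], 0.54), ([255.0, 361.0], 0.53)]
tub [([177.0, 281.0], 0.7), ([151.0, 460.0], 0.67)]
tin [([228.0, 260.0], 0.82), ([261.0, 186.0], 0.56)]
stake [([260.0, 187.0], 0.65)]
side cam [0.113 0.8   0.908] [ 0.316 -0.685 -0.656]
stop_top [([154.0, 316.0], 0.51), ([267.0, 233.0], 0.49)]
carrier_post [([244.0, 284.0], 0.83)]
carrier_floor [([246.0, 285.0], 0.86), ([265.0, 233.0], 0.38)]
cap_top [([198.0, 363.0], 0.25)]
mould0 [([200.0, 361.0], 0.76), ([219.0, 366.0], 0.76), ([155.0, 319.0], 0.56), ([189.0, 391.0], 0.55)]
tub [([154.0, 319.0], 0.6)]
tin [([270.0, 313.0], 0.53)]
stake [([326.0, 317.0], 0.75)]
```

View pics/top0.png

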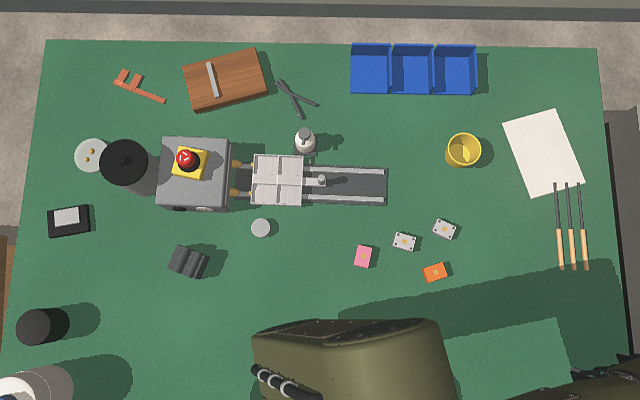

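View pics/side0.png

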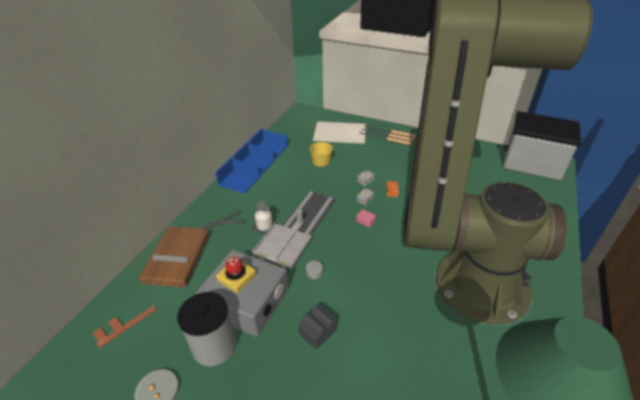

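```bash
python3 - <<'E'
from h import *
p=arm.camera('top'); im=p['color'][:,:,::-1]
cv2.imwrite('pics/crop1.png',cv2.resize(im[125:285,150:470],(800,400),interpolation=cv2.INTER_CUBIC))
for n,rc,z in [('stop',(158,186),.155),('post',(180,322),.07),('captop',(133,305),.094),('m1',(242,404),.026),('m2',(229,444),.026),('tub',(150,463),.06),('tin',(227,261),.022),('stake',(262,188),.06),('orange',(272,435),.026),('pink',(256,363),.026)]:
    print(n,at_z(p,rc,z).round(4))
# pose of grey moulds
hsv=cv2.cvtColor(im,cv2.COLOR_BGR2HSV)
m=((hsv[...,1]<60)&(hsv[...,2]>110)).astype(np.uint8); 
n,l,s,c=cv2.connectedComponentsWithStats(m)
for i in range(1,n):
    if 100<s[i,4]<900 and 200<c[i][1]<300 and 330<c[i][0]<520:
        rr=np.argwhere(l==i); W=np.array([at_z(p,r,.026)[:2] for r in rr],np.float32)*1000
        print(s[i],cv2.minAreaRect(W))
E
```

```text
stop [0.5724 0.2927 0.155 ]
post [ 0.5475 -0.0105  0.07  ]
captop [0.6564 0.032  0.094 ]
m1 [ 0.4065 -0.2122  0.026 ]
m2 [ 0.44   -0.3106  0.026 ]
tub [ 0.6312 -0.3548  0.06  ]
tin [0.438  0.1373 0.022 ]
stake [0.348  0.2991 0.06  ]
orange [ 0.3357 -0.2853  0.026 ]
pink [ 0.371  -0.1125  0.026 ]
[430 218  26  23 331] ((439.5879821777344, -307.6573486328125), (53.407630920410156, 41.4634895324707), 63.75349426269531)
[391 232  25  20 310] ((407.6505126953125, -210.31964111328125), (52.151329040527344, 39.47829818725586), 74.8990707397461)
```

View pics/crop1.png

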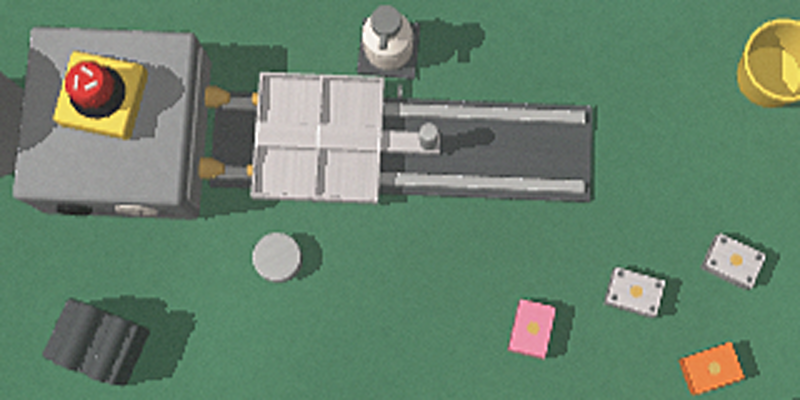

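```bash
cat >> h.py <<'E'
def go(x,y,z,yaw=None):
    "print delta_pos, rot z for TCP target with tool down and tool-x yaw"
    s,R=st(); d=R.T@(np.array([x,y,z])-s['position'])
    if yaw is None: w=0
    rot=np.zeros(3)
    if yaw is not None:
        c,sn=np.cos(yaw),np.sin(yaw); T=np.array([[c,sn,0],[sn,-c,0],[0,0,-1.]]); rot=Ro.from_matrix(R.T@T).as_rotvec()
    print('pos',np.round(s['position'],4),'yaw',round(float(np.arctan2(R[1,0],R[0,0])),3),'q6',round(s['q'][5],2),'t',round(s['clock'],2)); print('delta',d.round(4).tolist(),'rot',rot.round(3).tolist())
E
python3 - <<'E'
from h import *
p=arm.camera('top')
f=lambda c,r,z: at_z(p,(125+r/2.5-.3,150+c/2.5-.3),z)[:2]
C=[f(*a,.032) for a in [(262,72),(384,75),(380,201),(251,198)]]
print(np.round(C,4),np.mean(C,0)); 
for a,b in((0,1),(3,2)): d=C[a]-C[b]; print(np.degrees(np.arctan2(d[1],d[0])),np.linalg.norm(d))
for a in [(395,108),(583,118),(397,180),(583,187)]: print(f(*a,.015).round(4))
for a in [(428,130),(90,85),(386,19)]: print(f(*a,{428:.07,90:.15,386:.094}[a[0]]).round(4))
Y=[f(*a,.125) for a in [(82,52),(147,67),(127,138),(57,122)]]; print(np.round(Y,4),np.mean(Y,0))
go(.575,.29,.4,0.3)
E
```

```text
[[0.6219 0.1599]
 [0.6209 0.0375]
 [0.4924 0.0383]
 [0.4933 0.165 ]] [0.55711959 0.10020402]
89.5107244954675 0.1224624907712667
89.60357626164033 0.12670129035632402
[0.5914 0.0263]
[ 0.5842 -0.1641]
[0.5171 0.0226]
[ 0.5131 -0.1634]
[ 0.5555 -0.0077]
[0.5721 0.2948]
[0.6581 0.0342]
[[0.6106 0.3122]
 [0.5972 0.2515]
 [0.5299 0.2654]
 [0.5438 0.33  ]] [0.57039397 0.2897745 ]
pos [ 0.1619 -0.5256  0.4047] yaw 0.299 q6 -0.07 t 1.0
delta [0.6349, -0.6579, 0.0047] rot [-0.0, -0.0, -0.001]
```

Request:
move_arm(motion=[{"rot": [0,0,0],"delta_pos": [0.63,-0.66,0],"fingers": 0},{"rot": [0,0,0],"delta_pos": [0.63,-0.66,0],"fingers": 0},{"rot": [0,0,0],"delta_pos": [0.63,-0.66,0],"fingers": 0},{"rot": [0,0,0],"delta_pos": [0.63,-0.66,0],"fingers": 0},{"rot": [0,0,0],"delta_pos": [0.63,-0.66,0],"fingers": 0},{"rot": [0,0,0],"delta_pos": [0.63,-0.66,0],"fingers": 0},{"rot": [0,0,0],"delta_pos": [0.63,-0.66,0],"fingers": 0},{"rot": [0,0,0],"delta_pos": [0.63,-0.66,0],"fingers": 0},{"rot": [0,0,0],"delta_pos": [0.63,-0.66,0],"fingers": 0},{"rot": [0,0,0],"delta_pos": [0.63,-0.66,0],"fingers": 0}])

```text
clock: 1.83
position: [0.3483, -0.1509, 0.405]
orientation: [0.0, 0.989, 0.149, 0.0]
ft_force: [1.8, -0.2, 0.1]
grip_width: -0.0
grip_force: 0.0
```

```bash
python3 -c "
from h import *
go(.5715,.291,.365,0.3)"
```

```text
pos [ 0.3483 -0.1509  0.405 ] yaw 0.298 q6 0.77 t 1.83
delta [0.3432, -0.3568, 0.04] rot [0.001, -0.001, -0.002]
```

Request:
move_arm(motion=[{"rot": [0,0,0],"delta_pos": [0.343,-0.357,0.04],"fingers": 0},{"rot": [0,0,0],"delta_pos": [0.343,-0.357,0.04],"fingers": 0},{"rot": [0,0,0],"delta_pos": [0.343,-0.357,0.04],"fingers": 0},{"rot": [0,0,0],"delta_pos": [0.343,-0.357,0.04],"fingers": 0},{"rot": [0,0,0],"delta_pos": [0.343,-0.357,0.04],"fingers": 0},{"rot": [0,0,0],"delta_pos": [0.343,-0.357,0.04],"fingers": 0},{"rot": [0,0,0],"delta_pos": [0.343,-0.357,0.04],"fingers": 0},{"rot": [0,0,0],"delta_pos": [0.343,-0.357,0.04],"fingers": 0},{"rot": [0,0,0],"delta_pos": [0.343,-0.357,0.04],"fingers": 0},{"rot": [0,0,0],"delta_pos": [0.343,-0.357,0.04],"fingers": 0}])

```text
clock: 2.67
position: [0.5354, 0.2202, 0.3709]
orientation: [0.0, 0.989, 0.149, 0.0]
ft_force: [0.3, -1.2, 0.9]
grip_width: -0.0
grip_force: 0.0
```

```bash
python3 -c "
from h import *
go(.5715,.291,.365,0.3)"
```

```text
pos [0.5354 0.2202 0.3709] yaw 0.299 q6 1.6 t 2.67
delta [0.0553, -0.057, 0.0059] rot [0.0, -0.0, -0.001]
```

Request:
move_arm(motion=[{"rot": [0,0,0],"delta_pos": [0.055,-0.057,0.006],"fingers": 0},{"rot": [0,0,0],"delta_pos": [0.055,-0.057,0.006],"fingers": 0},{"rot": [0,0,0],"delta_pos": [0.055,-0.057,0.006],"fingers": 0},{"rot": [0,0,0],"delta_pos": [0.055,-0.057,0.006],"fingers": 0},{"rot": [0,0,0],"delta_pos": [0.055,-0.057,0.025],"fingers": 0},{"rot": [0,0,0],"delta_pos": [0.055,-0.057,0.025],"fingers": 0}])

```text
clock: 3.17
position: [0.5703, 0.2877, 0.3436]
orientation: [0.001, 0.989, 0.149, -0.002]
ft_force: [-0.7, -0.7, -1.1]
grip_width: 0.002
grip_force: 0.0
```

```bash
python3 - <<'E'
from h import *
p=arm.camera('wrist'); save(p,'w1.png'); print(p['K'],[r for r in arm.find_in('stop_top',p)])
p=arm.camera('top');q=arm.camera('side'); a=p['color'][120:240,130:250]; b=q['color'][200:320,180:300]
cv2.imwrite('pics/c2.png',cv2.resize(np.hstack([a,b]),(800,400),interpolation=cv2.INTER_CUBIC)[:,:,::-1])
go(.5715,.291,.325,.3)
E
```

```text
[[309.70691629   0.         317.83385935]
 [  0.         309.70691629 196.95443407]
 [  0.           0.           1.        ]] [{'point': [212.0, 298.6], 'score': 0.91}]
pos [0.5708 0.288  0.3475] yaw 0.298 q6 1.68 t 3.37
delta [0.0015, -0.0026, 0.0225] rot [-0.0, -0.001, -0.002]
```

View pics/c2.png

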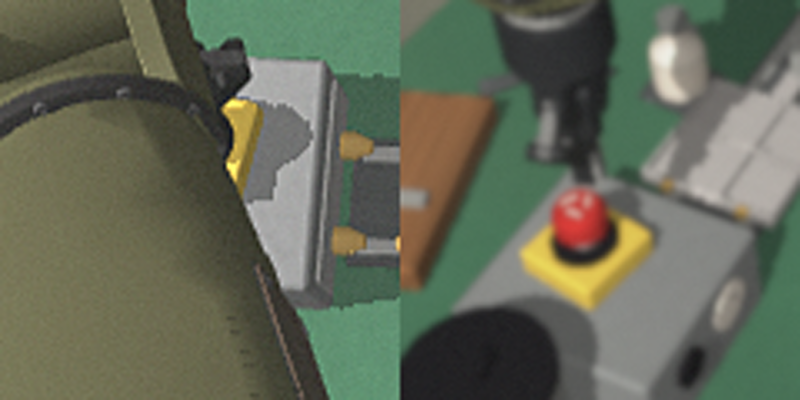

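View pics/w1.png

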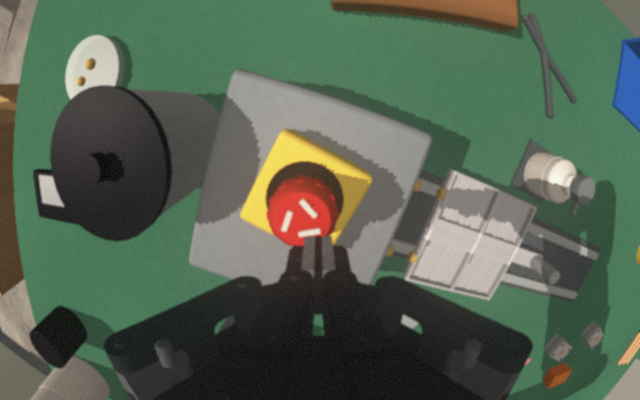

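```bash
cat >> h.py <<'E'
def wz(p,rc,z):
    K,R,t=map(np.array,(p['K'],p['R'],p['t'])); v=np.array([rc[1]-K[0,2],rc[0]-K[1,2]])/K[0,0]; r=np.linalg.norm(v)
    d=R.T@np.array([*(v/r*np.sin(r)),np.cos(r)]); o=-R.T@t; return o+d*(z-o[2])/d[2]
def wproj(p,X):
    K,R,t=map(np.array,(p['K'],p['R'],p['t'])); c=R@np.array(X)+t; r=np.arctan2(np.hypot(c[0],c[1]),c[2]); u=c[:2]/np.hypot(c[0],c[1])*r*K[0,0]
    return np.array([u[1]+K[1,2],u[0]+K[0,2]]).round(1)
E
python3 - <<'E'
from h import *
p=arm.camera('wrist'); print(-np.array(p['R']).T@p['t'])
im=p['color']; h=cv2.cvtColor(im,cv2.COLOR_RGB2HSV)
print(wz(p,(212,299),.153), wz(p,(214,302),.155))
for n,rc,z in [('capt',(187,583),.094),('post',(268,547),.07),('m1',(347,559),.026),('m2',(333,594),.026)]: print(n,wz(p,rc,z).round(4))
print('carr',[wz(p,rc,.032).round(4).tolist() for rc in [(170,455),(207,537),(299,489),(277,404)]])
s,R=st(); print('tip proj',wproj(p,s['position']+R@[0,0,.173]))
E
```

```text
[0.63708628 0.30850272 0.31515042]
[0.58110668 0.30224422 0.153     ] [0.58116877 0.3004289  0.155     ]
capt [0.6628 0.0422 0.094 ]
post [0.5656 0.0144 0.07  ]
m1 [ 0.4218 -0.1928  0.026 ]
m2 [ 0.4557 -0.2866  0.026 ]
carr [[0.6258, 0.1623, 0.032], [0.6222, 0.0371, 0.032], [0.4951, 0.0418, 0.032], [0.5001, 0.1688, 0.032]]
tip proj [251.5 317.8]
```

```bash
python3 - <<'E'
from h import *
p=arm.camera('wrist');t=arm.camera('top')
print(wz(p,(221,302),.155),at_z(t,(157.5,184),.155))
im=p['color']; cv2.imwrite('pics/c3.png',cv2.resize(im[120:280,230:430],(800,640-40),interpolation=cv2.INTER_CUBIC)[:,:,::-1])
E
```

```text
[0.57727468 0.29944256 0.155     ] [0.57343587 0.29725761 0.155     ]
```

View pics/c3.png

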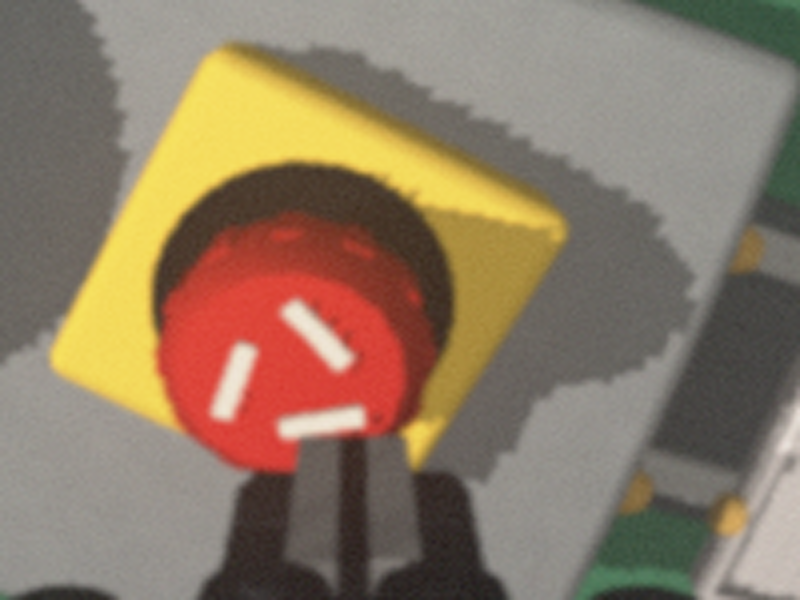

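```bash
python3 -c "
from h import *
go(.5755,.298,.330,0.3)"
```

```text
pos [0.5708 0.2884 0.3471] yaw 0.298 q6 1.68 t 3.52
delta [0.0073, -0.0078, 0.0171] rot [-0.0, -0.001, -0.002]
```

Request:
move_arm(motion=[{"rot": [0,0,0],"delta_pos": [0.007,-0.008,0],"fingers": 0},{"rot": [0,0,0],"delta_pos": [0.007,-0.008,0.008],"fingers": 0},{"rot": [0,0,0],"delta_pos": [0.007,-0.008,0.015],"fingers": 0},{"rot": [0,0,0],"delta_pos": [0.007,-0.008,0.018],"fingers": 0},{"rot": [0,0,0],"delta_pos": [0.007,-0.008,0.021],"fingers": 0},{"rot": [0,0,0],"delta_pos": [0.007,-0.008,0.024],"fingers": 0},{"rot": [0,0,0],"delta_pos": [0.007,-0.008,0.025],"fingers": 0},{"rot": [0,0,0],"delta_pos": [0.007,-0.008,0.026],"fingers": 0},{"rot": [0,0,0],"delta_pos": [0.007,-0.008,0.026],"fingers": 0}])

```text
clock: 4.27
position: [0.575, 0.2981, 0.3204]
orientation: [-0.0, 0.989, 0.149, 0.0]
ft_force: [-2.4, -0.3, 6.6]
grip_width: 0.004
grip_force: 3.1
```

Request:
move_arm(motion=[{"rot": [0,0,0],"delta_pos": [0,0,0.002],"fingers": 0},{"rot": [0,0,0],"delta_pos": [0,0,0.004],"fingers": 0},{"rot": [0,0,0],"delta_pos": [0,0,0.0045],"fingers": 0},{"rot": [0,0,0],"delta_pos": [0,0,0.0045],"fingers": 0},{"rot": [0,0,0],"delta_pos": [0,0,0.0045],"fingers": 0}])

```text
clock: 4.68
position: [0.5751, 0.2982, 0.318]
orientation: [-0.0, 0.989, 0.149, 0.001]
ft_force: [-4.9, -1.6, 18.0]
grip_width: -0.0
grip_force: 9.3
```

Request:
move_arm(motion=[{"rot": [0,0,0],"delta_pos": [0,0,-0.02],"fingers": 0},{"rot": [0,0,0],"delta_pos": [0,0,-0.06],"fingers": 0},{"rot": [0,0,0],"delta_pos": [0,0,-0.06],"fingers": 0}])

```text
clock: 4.93
position: [0.5752, 0.2982, 0.3827]
orientation: [-0.001, 0.989, 0.149, 0.004]
ft_force: [0.5, 0.2, 1.5]
grip_width: -0.001
grip_force: 0.0
```

```bash
python3 - <<'E'
from h import *
p=arm.camera('wrist'); save(p,'w2.png')
h=cv2.cvtColor(p['color'],cv2.COLOR_RGB2HSV); m=((h[...,0]<8)|(h[...,0]>172))&(h[...,1]>180)&(h[...,2]>90)
r=np.argwhere(m); r=r[(abs(r[:,1]-310)<80)&(r[:,0]<260)]; print(len(r),r.min(0),r.max(0))
s,R=st();print(s['position'])
go(.557,-.007,.36,-.015)
E
```

```text
1410 [180 290] [233 342]
[0.57514865 0.29818417 0.37962713]
pos [0.5751 0.2982 0.3796] yaw 0.299 q6 1.69 t 4.98
delta [-0.1073, 0.2863, 0.0187] rot [-0.002, -0.006, 0.314]
```

Request:
move_arm(motion=[{"rot": [0,0,0.1],"delta_pos": [-0.03,0.04,0],"fingers": 0.04},{"rot": [0,0,0.2],"delta_pos": [-0.04,0.08,0],"fingers": 0.06},{"rot": [0,0,0.314],"delta_pos": [-0.107,0.286,0.019],"fingers": 0.06},{"rot": [0,0,0.314],"delta_pos": [-0.107,0.286,0.019],"fingers": 0.06},{"rot": [0,0,0.314],"delta_pos": [-0.107,0.286,0.019],"fingers": 0.06},{"rot": [0,0,0.314],"delta_pos": [-0.107,0.286,0.019],"fingers": 0.06},{"rot": [0,0,0.314],"delta_pos": [-0.107,0.286,0.019],"fingers": 0.06},{"rot": [0,0,0.314],"delta_pos": [-0.107,0.286,0.019],"fingers": 0.06},{"rot": [0,0,0.314],"delta_pos": [-0.107,0.286,0.019],"fingers": 0.06},{"rot": [0,0,0.314],"delta_pos": [-0.107,0.286,0.019],"fingers": 0.06}])

```text
clock: 5.82
position: [0.5568, -0.0073, 0.3559]
orientation: [-0.0, 1.0, -0.009, -0.001]
ft_force: [-0.4, 0.6, 0.1]
grip_width: 0.703
grip_force: 0.0
```

```bash
python3 - <<'E'
from h import *
p=arm.camera('wrist'); q=arm.camera('side')
cv2.imwrite('pics/c4.png',np.hstack([p['color'][:,:500],cv2.resize(q['color'][220:320,180:255],(300,400),interpolation=cv2.INTER_CUBIC)])[:,:,::-1])
go(.557,-.007,.36,-.015)
print(wproj(p,(.557,-.007,.07)),arm.find_in('carrier_post',p)[:2])
E
```

```text
pos [ 0.5569 -0.0058  0.3563] yaw -0.015 q6 1.51 t 5.92
delta [0.0001, 0.0012, -0.0037] rot [-0.0, 0.001, 0.0]
[191.9 317.1] [{'point': [179.6, 218.6], 'score': 0.69}]
```

View pics/c4.png

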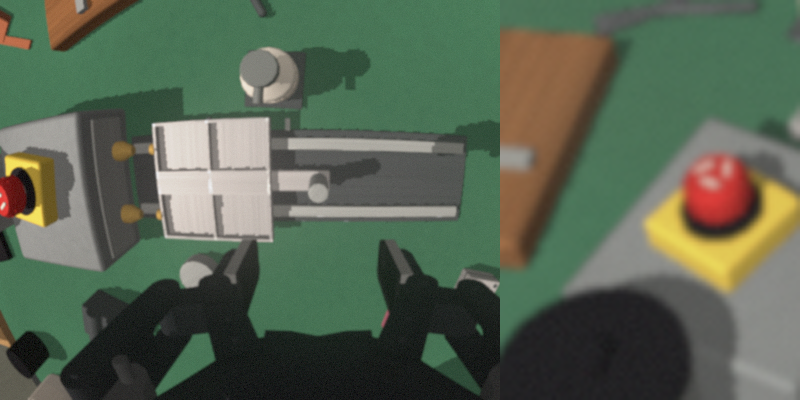

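```bash
python3 - <<'E'
from h import *
p=arm.camera('wrist')
print(wz(p,(185,318),.07),'cap',wz(p,(71,260),.094),'carr',[wz(p,rc,.032).round(4).tolist() for rc in [(124,153),(118,270),(240,272),(236,163)]])
print('rails',[wz(p,rc,.015).round(4).tolist() for rc in [(144,272),(147,463),(212,272),(212,456)]])
s,R=st(); print(wproj(p,s['position']+R@[0,0,.155]))
E
```

```text
[ 0.56329222 -0.0060219   0.07      ] cap [0.65688634 0.03530848 0.094     ] carr [[0.6225, 0.1631, 0.032], [0.6197, 0.0383, 0.032], [0.496, 0.0427, 0.032], [0.4987, 0.1691, 0.032]]
rails [[0.593, 0.0398, 0.015], [0.5906, -0.1628, 0.015], [0.5209, 0.0434, 0.015], [0.5168, -0.1616, 0.015]]
[269.3 316.9]
```

Request:
move_arm(motion=[{"rot": [0,0,0],"delta_pos": [0.001,0,0.04],"fingers": 0.05},{"rot": [0,0,0],"delta_pos": [0.001,0,0.08],"fingers": 0.05},{"rot": [0,0,0],"delta_pos": [0.001,0,0.12],"fingers": 0.05},{"rot": [0,0,0],"delta_pos": [0.001,0,0.138],"fingers": 0.05},{"rot": [0,0,0],"delta_pos": [0.001,0,0.138],"fingers": 0.0},{"rot": [0,0,0],"delta_pos": [0.001,0,0.138],"fingers": 0.0},{"rot": [0,0,0],"delta_pos": [0.001,0,0.138],"fingers": 0.0},{"rot": [0,0,0],"delta_pos": [0.001,0,0.138],"fingers": 0.0},{"rot": [0,0,0],"delta_pos": [0.001,0,0.138],"fingers": 0.0},{"rot": [0,0,0],"delta_pos": [0.001,0,0.138],"fingers": 0.0}])

```text
clock: 6.85
position: [0.5583, -0.0063, 0.2202]
orientation: [0.0, 1.0, -0.007, 0.001]
ft_force: [-0.6, 2.0, 7.1]
grip_width: 0.189
grip_force: 59.7
```

Request:
move_arm(motion=[{"rot": [0,0,0],"delta_pos": [0,0.01,0],"fingers": 0.0},{"rot": [0,0,0],"delta_pos": [0,0.023,0],"fingers": 0.0},{"rot": [0,0,0],"delta_pos": [0,0.036,0],"fingers": 0.0},{"rot": [0,0,0],"delta_pos": [0,0.049,0],"fingers": 0.0},{"rot": [0,0,0],"delta_pos": [0,0.062,0],"fingers": 0.0},{"rot": [0,0,0],"delta_pos": [0,0.075,0],"fingers": 0.0},{"rot": [0,0,0],"delta_pos": [0,0.088,0],"fingers": 0.0},{"rot": [0,0,0],"delta_pos": [0,0.1,0],"fingers": 0.0},{"rot": [0,0,0],"delta_pos": [0,0.112,0],"fingers": 0.0},{"rot": [0,0,0],"delta_pos": [0,0.12,0],"fingers": 0.0}])

```text
clock: 7.68
position: [0.5559, -0.1274, 0.2202]
orientation: [0.0, 1.0, -0.008, -0.0]
ft_force: [-11.2, 2.6, 13.8]
grip_width: 0.188
grip_force: 61.6
```

Request:
move_arm(motion=[{"rot": [0,0,0],"delta_pos": [0.001,0.008,0],"fingers": 0.0},{"rot": [0,0,0],"delta_pos": [0.001,0.012,0],"fingers": 0.0},{"rot": [0,0,0],"delta_pos": [0.001,0.015,0],"fingers": 0.0},{"rot": [0,0,0],"delta_pos": [0.001,0.015,0],"fingers": 0.0}])

```text
clock: 8.02
position: [0.5561, -0.1423, 0.2201]
orientation: [0.0, 1.0, -0.008, -0.002]
ft_force: [-20.5, -0.3, 18.3]
grip_width: 0.191
grip_force: 62.2
```

Request:
move_arm(motion=[{"rot": [0,0,0],"delta_pos": [-0.0025,0.002,0],"fingers": 0.0},{"rot": [0,0,0],"delta_pos": [-0.0025,0.005,0],"fingers": 0.0},{"rot": [0,0,0],"delta_pos": [-0.0025,0.008,0],"fingers": 0.0},{"rot": [0,0,0],"delta_pos": [-0.0025,0.011,0],"fingers": 0.0},{"rot": [0,0,0],"delta_pos": [-0.0025,0.011,0],"fingers": 0.0}])

```text
clock: 8.43
position: [0.5547, -0.153, 0.2202]
orientation: [0.001, 1.0, -0.008, 0.001]
ft_force: [0.2, -1.1, 7.5]
grip_width: 0.184
grip_force: 61.1
```

Request:
move_arm(motion=[{"rot": [0,0,0],"delta_pos": [0,0.004,0],"fingers": 0.0},{"rot": [0,0,0],"delta_pos": [0,0.008,0],"fingers": 0.0},{"rot": [0,0,0],"delta_pos": [0,0.012,0],"fingers": 0.0},{"rot": [0,0,0],"delta_pos": [0,0.016,0],"fingers": 0.0},{"rot": [0,0,0],"delta_pos": [0,0.016,0],"fingers": 0.0}])

```text
clock: 8.85
position: [0.5543, -0.1692, 0.2202]
orientation: [0.001, 1.0, -0.008, 0.001]
ft_force: [-2.1, -1.9, 8.8]
grip_width: 0.188
grip_force: 61.2
```

Request:
move_arm(motion=[{"rot": [0,0,0],"delta_pos": [0,0.004,0],"fingers": 0.0},{"rot": [0,0,0],"delta_pos": [0,0.008,0],"fingers": 0.0},{"rot": [0,0,0],"delta_pos": [0,0.011,0],"fingers": 0.0},{"rot": [0,0,0],"delta_pos": [0,0.013,0],"fingers": 0.0},{"rot": [0,0,0],"delta_pos": [0,0.013,0],"fingers": 0.0}])

```text
clock: 9.27
position: [0.5541, -0.182, 0.2202]
orientation: [0.001, 1.0, -0.008, 0.001]
ft_force: [-2.8, -2.1, 8.6]
grip_width: 0.186
grip_force: 61.2
```

Request:
move_arm(motion=[{"rot": [0,0,0],"delta_pos": [0,0.003,0],"fingers": 0.0},{"rot": [0,0,0],"delta_pos": [0,0.005,0],"fingers": 0.0},{"rot": [0,0,0],"delta_pos": [0,0.007,0],"fingers": 0.0},{"rot": [0,0,0],"delta_pos": [0,0.008,0],"fingers": 0.0}])

```text
clock: 9.6
position: [0.5543, -0.1868, 0.2201]
orientation: [-0.003, 1.0, -0.007, 0.0]
ft_force: [-1.9, 40.5, 18.0]
grip_width: 0.186
grip_force: 62.9
```

```bash
python3 - <<'E'
from h import *
p=arm.camera('top'); im=p['color']
cv2.imwrite('pics/c5.png',cv2.resize(im[110:290,140:480],(800,424),interpolation=cv2.INTER_CUBIC)[:,:,::-1])
print(arm.sense()['position'])
E
```

```text
[ 0.55428403 -0.18670058  0.22009076]
```

View pics/c5.png

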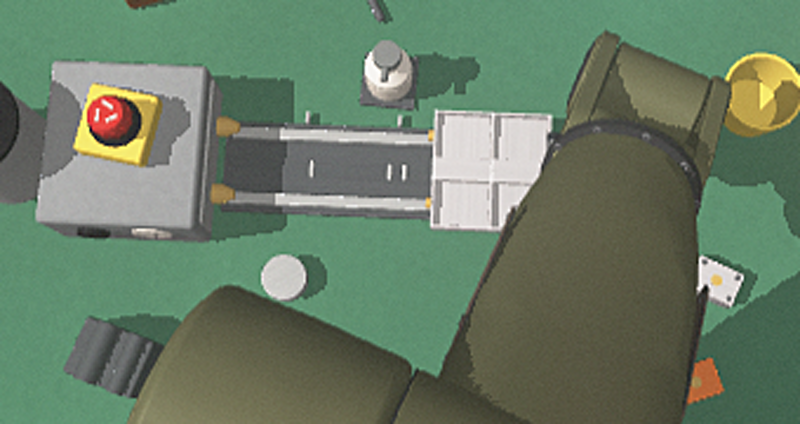

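Request:
move_arm(motion=[{"rot": [0,0,0],"delta_pos": [0,-0.003,0],"fingers": 0.0},{"rot": [0,0,0],"delta_pos": [0,-0.003,0],"fingers": 0.05},{"rot": [0,0,0],"delta_pos": [0,-0.003,0],"fingers": 0.05},{"rot": [0,0,0],"delta_pos": [0,-0.003,0],"fingers": 0.05},{"rot": [0,0,0],"delta_pos": [0,-0.003,0],"fingers": 0.05},{"rot": [0,0,0],"delta_pos": [-0.03,0,-0.04],"fingers": 0.07},{"rot": [0,0,0],"delta_pos": [-0.07,-0.02,-0.08],"fingers": 0.07},{"rot": [0,0,0],"delta_pos": [-0.1,-0.02,-0.12],"fingers": 0.07},{"rot": [0,0,0],"delta_pos": [-0.12,-0.02,-0.15],"fingers": 0.07},{"rot": [0,0,0],"delta_pos": [-0.12,-0.02,-0.15],"fingers": 0.07}])

```text
clock: 10.48
position: [0.4323, -0.1674, 0.3713]
orientation: [0.001, 1.0, -0.008, 0.001]
ft_force: [-0.2, -0.4, 0.7]
grip_width: 0.819
grip_force: 0.0
```

```bash
python3 - <<'E'
from h import *
p=arm.camera('wrist'); save(p,'w5.png'); print(arm.sense()['position'],arm.sense()['ft_force'])
for r in arm.find_in('mould0',p)[:6]: print(r['point'],round(r['score'],2),wz(p,r['point'],.026).round(4))
E
```

```text
[ 0.43136233 -0.16744548  0.37477157] [ 1.67914345 -0.85283103  7.20121965]
[195.7, 360.8] 0.67 [ 0.4124 -0.2132  0.026 ]
[167.8, 444.4] 0.65 [ 0.4425 -0.3058  0.026 ]
[227.4, 270.3] 0.57 [ 0.378  -0.1151  0.026 ]
[246.8, 423.6] 0.56 [ 0.3495 -0.2896  0.026 ]
[66.7, 233.7] 0.24 [ 0.5507 -0.0846  0.026 ]
```

View pics/w5.png

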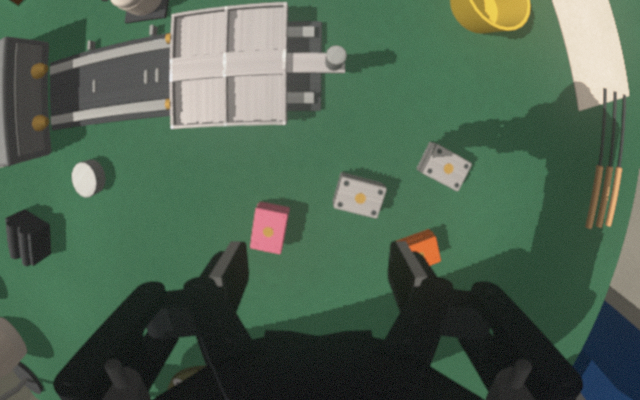

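```bash
cat >> h.py <<'E'
def mould(p,c,z=.026,rad=40,thr=None):
    "top-face pose from bright grey blob near pixel c (row,col)"
    im=p['color'].astype(int); mx=im.max(2); mn=im.min(2); g=((mx-mn)<30)&(mx>(thr or 150))
    m=np.zeros_like(g,np.uint8); r0,c0=int(c[0]),int(c[1]); m[max(0,r0-rad):r0+rad,c0-rad:c0+rad]=g[max(0,r0-rad):r0+rad,c0-rad:c0+rad]
    m=cv2.morphologyEx(m,cv2.MORPH_OPEN,np.ones((3,3))); n,l,s,ct=cv2.connectedComponentsWithStats(m)
    i=1+np.argmax(s[1:,4]); W=np.array([wz(p,r,z)[:2] for r in np.argwhere(l==i)],np.float32)*1000
    (x,y),(w,h),a=cv2.minAreaRect(W)
    if w<h: a+=90; w,h=h,w
    a=(a+90)%180-90
    print('centre mm',round(x,1),round(y,1),'size',round(w,1),round(h,1),'long axis deg',round(a,1)); return x,y,a
E
python3 - <<'E'
from h import *
p=arm.camera('wrist')
for c in((196,361),(168,447)):
  for t in(140,170,190): mould(p,c,thr=t)
print('carr',[wz(p,rc,.032).round(4).tolist() for rc in [(10,172),(3,287),(124,286),(128,171)]],'post',wz(p,(54,336),.07))
crop=lambda a:cv2.resize(a,(400,400),interpolation=cv2.INTER_CUBIC)
cv2.imwrite('pics/c6.png',np.hstack([crop(p['color'][140:220,320:400]),crop(p['color'][125:205,405:485])])[:,:,::-1])
E
```

```text
centre mm 410.3 -211.4 size 49.9 35.3 long axis deg 74.4
centre mm 410.4 -211.5 size 47.7 32.9 long axis deg 74.2Traceback (most recent call last):
  File "<stdin>", line 4, in <module>
  File "h.py", line 37, in mould
    i=1+np.argmax(s[1:,4]); W=np.array([wz(p,r,z)[:2] for r in np.argwhere(l==i)],np.float32)*1000
        ~~~~~~~~~^^^^^^^^^
    return _wrapfunc(a, 'argmax', axis=axis, out=out, **kwds)
    return bound(*args, **kwds)
ValueError: attempt to get argmax of an empty sequence
```

```bash
python3 - <<'E'
from h import *
p=arm.camera('wrist')
for t in(140,160): mould(p,(168,447),thr=t)
print('carr',[wz(p,rc,.032).round(4).tolist() for rc in [(10,172),(3,287),(124,286),(128,171)]],'post',wz(p,(54,336),.07))
go(.4105,-.2115,.3,1.298)
E
```

```text
centre mm 442.4 -309.0 size 50.4 35.1 long axis deg 65.7
centre mm 442.5 -309.2 size 48.1 33.9 long axis deg 64.7
carr [[0.6244, -0.0172, 0.032], [0.6153, -0.1413, 0.032], [0.4907, -0.1383, 0.032], [0.4941, -0.0142, 0.032]] post [ 0.55260363 -0.18607232  0.07      ]
pos [ 0.4339 -0.1678  0.3691] yaw -0.016 q6 1.14 t 10.68
delta [-0.0228, 0.0441, 0.0691] rot [0.001, -0.001, -1.314]
```

Request:
move_arm(motion=[{"rot": [0,0,-0.13],"delta_pos": [-0.023,0.044,0],"fingers": 0.065},{"rot": [0,0,-0.25],"delta_pos": [-0.023,0.044,0],"fingers": 0.065},{"rot": [0,0,-0.38],"delta_pos": [-0.023,0.044,0],"fingers": 0.065},{"rot": [0,0,-0.5],"delta_pos": [-0.023,0.044,0],"fingers": 0.065},{"rot": [0,0,-0.63],"delta_pos": [-0.023,0.044,0],"fingers": 0.065},{"rot": [0,0,-0.75],"delta_pos": [-0.023,0.044,0],"fingers": 0.065},{"rot": [0,0,-0.88],"delta_pos": [-0.023,0.044,0.02],"fingers": 0.065},{"rot": [0,0,-1.0],"delta_pos": [-0.023,0.044,0.04],"fingers": 0.065},{"rot": [0,0,-1.13],"delta_pos": [-0.023,0.044,0.06],"fingers": 0.065},{"rot": [0,0,-1.25],"delta_pos": [-0.023,0.044,0.069],"fingers": 0.065}])

```text
clock: 11.52
position: [0.4103, -0.2111, 0.2959]
orientation: [-0.002, 0.819, 0.574, -0.001]
ft_force: [-0.4, 0.7, -0.7]
grip_width: 0.758
grip_force: 0.0
```

```bash
python3 - <<'E'
from h import *
p=arm.camera('wrist')
rc=wproj(p,(.4105,-.2115,.026)); print(rc)
for t in(130,140,160): mould(p,rc,thr=t,rad=60)
go(.4105,-.2115,.184,1.298)
E
```

```text
[199.  321.3]
centre mm 409.8 -210.4 size 51.8 35.9 long axis deg 74.4
centre mm 409.7 -210.8 size 50.5 35.5 long axis deg 74.6
centre mm 409.7 -211.1 size 49.1 34.2 long axis deg 74.3
pos [ 0.4102 -0.211   0.2952] yaw 1.232 q6 -0.22 t 11.57
delta [-0.0005, 0.0012, 0.1112] rot [-0.006, -0.002, -0.066]
```

Consistent; descend and grip.

Request:
move_arm(motion=[{"rot": [0,0,-0.066],"delta_pos": [0,0.001,0.035],"fingers": 0.065},{"rot": [0,0,-0.066],"delta_pos": [0,0.001,0.07],"fingers": 0.065},{"rot": [0,0,-0.066],"delta_pos": [0,0.001,0.1],"fingers": 0.065},{"rot": [0,0,-0.066],"delta_pos": [0,0.001,0.111],"fingers": 0.065},{"rot": [0,0,-0.066],"delta_pos": [0,0.001,0.111],"fingers": 0.0},{"rot": [0,0,-0.066],"delta_pos": [0,0.001,0.111],"fingers": 0.0},{"rot": [0,0,-0.066],"delta_pos": [0,0.001,0.111],"fingers": 0.0},{"rot": [0,0,-0.066],"delta_pos": [0,0.001,0.111],"fingers": 0.0},{"rot": [0,0,-0.066],"delta_pos": [0,0.001,0.111],"fingers": 0.0},{"rot": [0,0,-0.066],"delta_pos": [0,0.001,0.111],"fingers": 0.0}])

```text
clock: 12.4
position: [0.4117, -0.2118, 0.1901]
orientation: [0.001, 0.802, 0.598, 0.001]
ft_force: [-1.5, 0.2, 9.0]
grip_width: 0.404
grip_force: 60.9
```

```bash
python3 - <<'E'
from h import *
go(.5184,-.1063,.26,1.55)
E
```

```text
pos [ 0.4117 -0.2118  0.1901] yaw 1.282 q6 -0.27 t 12.4
delta [0.1315, 0.0724, -0.0698] rot [0.003, 0.001, -0.268]
```

Request:
move_arm(motion=[{"rot": [0,0,0],"delta_pos": [0,0,-0.03],"fingers": 0.0},{"rot": [0,0,0],"delta_pos": [0,0,-0.07],"fingers": 0.0},{"rot": [0,0,-0.08],"delta_pos": [0.03,0.016,-0.08],"fingers": 0.0},{"rot": [0,0,-0.16],"delta_pos": [0.06,0.033,-0.08],"fingers": 0.0},{"rot": [0,0,-0.24],"delta_pos": [0.09,0.05,-0.08],"fingers": 0.0},{"rot": [0,0,-0.268],"delta_pos": [0.12,0.066,-0.08],"fingers": 0.0},{"rot": [0,0,-0.268],"delta_pos": [0.1315,0.0725,-0.08],"fingers": 0.0},{"rot": [0,0,-0.268],"delta_pos": [0.1315,0.0725,-0.07],"fingers": 0.0},{"rot": [0,0,-0.268],"delta_pos": [0.1315,0.0725,-0.07],"fingers": 0.0}])

```text
clock: 13.15
position: [0.5178, -0.1058, 0.2572]
orientation: [-0.001, 0.714, 0.7, -0.001]
ft_force: [-1.2, -0.1, -2.0]
grip_width: 0.398
grip_force: 60.6
```

```bash
python3 - <<'E'
from h import *
p=arm.camera('wrist'); save(p,'w6.png'); go(.5184,-.1063,.217,1.55)
print([wproj(p,(.5555+a*.0635+b*.0625*.02,-.0765-a*.0635*.02+b*.0625,.032)).tolist() for a,b in((1,1),(1,-1),(-1,-1),(-1,1))])
E
```

```text
pos [ 0.5175 -0.1064  0.2577] yaw 1.55 q6 -0.25 t 13.2
delta [0.0001, 0.001, 0.0407] rot [-0.002, -0.0, -0.0]
[[83.9, 471.9], [257.2, 454.6], [261.1, 282.8], [74.8, 277.5]]
```

View pics/w6.png

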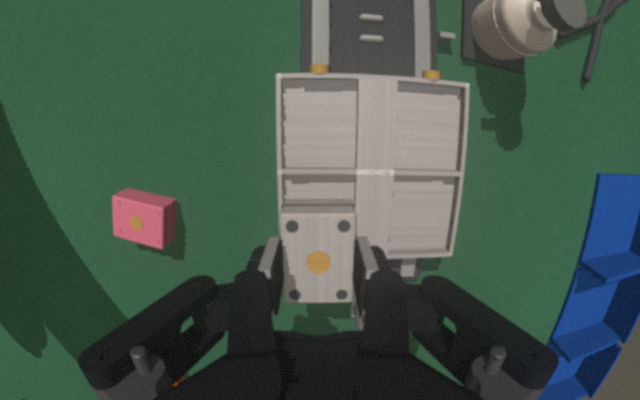

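Request:
move_arm(motion=[{"rot": [0,0,0],"delta_pos": [0,0.001,0.02],"fingers": 0.0},{"rot": [0,0,0],"delta_pos": [0,0.001,0.03],"fingers": 0.0},{"rot": [0,0,0],"delta_pos": [0,0.001,0.036],"fingers": 0.0},{"rot": [0,0,0],"delta_pos": [0,0.001,0.04],"fingers": 0.0},{"rot": [0,0,0],"delta_pos": [0,0.001,0.04],"fingers": 0.0}])

```text
clock: 13.62
position: [0.5189, -0.1066, 0.2181]
orientation: [-0.001, 0.715, 0.7, -0.0]
ft_force: [0.5, 0.4, -1.2]
grip_width: 0.402
grip_force: 60.6
```

Request:
move_arm(motion=[{"rot": [0,0,0],"delta_pos": [0,0,0.002],"fingers": 0.0},{"rot": [0,0,0],"delta_pos": [0,0,0.004],"fingers": 0.0},{"rot": [0,0,0],"delta_pos": [0,0,0.005],"fingers": 0.0},{"rot": [0,0,0],"delta_pos": [0,0,0.005],"fingers": 0.0}])

```text
clock: 13.95
position: [0.5193, -0.1062, 0.2141]
orientation: [0.0, 0.714, 0.7, 0.0]
ft_force: [-1.1, 0.0, 2.0]
grip_width: 0.399
grip_force: 61.0
```

Request:
move_arm(motion=[{"rot": [0,0,0],"delta_pos": [0,0,0.0005],"fingers": 0.05},{"rot": [0,0,0],"delta_pos": [0,0,0.0005],"fingers": 0.05},{"rot": [0,0,0],"delta_pos": [0,0,0.0005],"fingers": 0.05},{"rot": [0,0,0],"delta_pos": [0,0,0.0005],"fingers": 0.05},{"rot": [0,0,0],"delta_pos": [0,0,-0.03],"fingers": 0.05},{"rot": [0,0,0],"delta_pos": [0,0,-0.07],"fingers": 0.06},{"rot": [0,0,0],"delta_pos": [0,0,-0.09],"fingers": 0.065}])

```text
clock: 14.53
position: [0.5196, -0.1062, 0.3073]
orientation: [0.001, 0.714, 0.7, 0.001]
ft_force: [0.3, 0.1, 2.0]
grip_width: 0.76
grip_force: 0.0
```

```bash
python3 - <<'E'
from h import *
p=arm.camera('wrist'); save(p,'w7.png')
rc=wproj(p,(.5184,-.1063,.05)); print(rc); c=np.array(rc).astype(int)
go(.4425,-.309,.3,1.138)
cv2.imwrite('pics/c7.png',cv2.resize(p['color'][c[0]-90:c[0]+110,c[1]-130:c[1]+170],(600,400))[:,:,::-1])
E
```

```text
[203.3 316.8]
pos [ 0.52   -0.1063  0.3101] yaw 1.55 q6 -0.25 t 14.58
delta [-0.2042, -0.0734, 0.0099] rot [0.008, 0.0, 0.412]
```

View pics/c7.png

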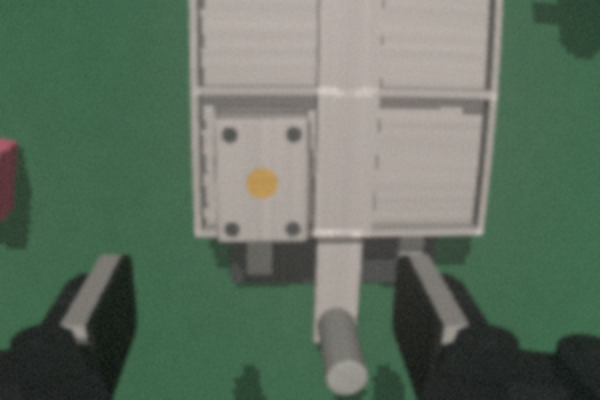

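```bash
python3 - <<'E'
from h import *
p=arm.camera('wrist'); f=lambda c,r,z:(wz(p,(203-90+r/2,316-130+c/2),z)*1000).round(1)[:2].tolist()
print('top corners',[f(*a,.05) for a in((218,116),(308,118),(307,241),(218,241))],'gate',f(262,183,.05))
print('rim corners',[f(*a,.032) for a in((197,237),(192,95),(483,235),(494,95))],'post',f(346,376,.07))
for t in (60,80): print(arm.sense()['position'])
E
```

```text
top corners [[504.2, -81.8], [537.9, -83.4], [537.5, -133.3], [502.0, -132.4]] gate [520.1, -108.6]
rim corners [[491.6, -138.0], [492.7, -76.5], [618.7, -141.5], [618.6, -78.1]] post [552.5, -185.7]
[ 0.51975209 -0.10625486  0.30742551]
[ 0.51975209 -0.10625486  0.30742551]
```

Request:
move_arm(motion=[{"rot": [0,0,0.1],"delta_pos": [-0.035,-0.013,0],"fingers": 0.065},{"rot": [0,0,0.2],"delta_pos": [-0.07,-0.026,0],"fingers": 0.065},{"rot": [0,0,0.3],"delta_pos": [-0.105,-0.039,0],"fingers": 0.065},{"rot": [0,0,0.4],"delta_pos": [-0.14,-0.052,0],"fingers": 0.065},{"rot": [0,0,0.412],"delta_pos": [-0.175,-0.065,0.01],"fingers": 0.065},{"rot": [0,0,0.412],"delta_pos": [-0.204,-0.0735,0.01],"fingers": 0.065},{"rot": [0,0,0.412],"delta_pos": [-0.204,-0.0735,0.01],"fingers": 0.065},{"rot": [0,0,0.412],"delta_pos": [-0.204,-0.0735,0.01],"fingers": 0.065}])

```text
clock: 15.3
position: [0.4409, -0.3096, 0.2926]
orientation: [-0.001, 0.843, 0.538, -0.0]
ft_force: [1.0, 1.3, -0.2]
grip_width: 0.761
grip_force: 0.0
```

```bash
python3 - <<'E'
from h import *
p=arm.camera('wrist'); save(p,'w8.png')
for r in arm.find_in('mould0',p)[:5]: print(r['point'],round(r['score'],2),wz(p,r['point'],.026).round(4))
rc=wproj(p,(.4425,-.309,.026)); print(rc)
for t in(125,140,160): mould(p,rc,thr=t,rad=50)
go(.4425,-.309,.184,1.138)
E
```

```text
[30.1, 153.4] 0.73 [ 0.3782 -0.1205  0.026 ]
[218.2, 204.7] 0.71 [ 0.3462 -0.2838  0.026 ]
[197.7, 322.9] 0.67 [ 0.4439 -0.3094  0.026 ]
[198.  321.1]
centre mm 442.1 -309.6 size 51.2 35.9 long axis deg 65.2
centre mm 442.4 -309.7 size 49.6 35.1 long axis deg 65.1
centre mm 442.3 -309.6 size 47.9 34.0 long axis deg 64.9
pos [ 0.4417 -0.308   0.2931] yaw 1.138 q6 -0.24 t 15.4
delta [-0.0006, 0.0012, 0.1091] rot [-0.001, -0.0, 0.0]
```

Request:
move_arm(motion=[{"rot": [0,0,0],"delta_pos": [-0.001,0.001,0.035],"fingers": 0.065},{"rot": [0,0,0],"delta_pos": [-0.001,0.001,0.07],"fingers": 0.065},{"rot": [0,0,0],"delta_pos": [-0.001,0.001,0.1],"fingers": 0.065},{"rot": [0,0,0],"delta_pos": [-0.001,0.001,0.11],"fingers": 0.065},{"rot": [0,0,0],"delta_pos": [-0.001,0.001,0.11],"fingers": 0.0},{"rot": [0,0,0],"delta_pos": [-0.001,0.001,0.11],"fingers": 0.0},{"rot": [0,0,0],"delta_pos": [-0.001,0.001,0.11],"fingers": 0.0},{"rot": [0,0,0],"delta_pos": [-0.001,0.001,0.11],"fingers": 0.0},{"rot": [0,0,0],"delta_pos": [-0.001,0.001,0.11],"fingers": 0.0},{"rot": [0,0,0],"delta_pos": [-0.001,0.001,0.11],"fingers": 0.0}])

```text
clock: 16.23
position: [0.4426, -0.3101, 0.1855]
orientation: [0.001, 0.842, 0.539, 0.001]
ft_force: [-0.5, 2.4, 7.9]
grip_width: 0.404
grip_force: 61.1
```

```bash
python3 - <<'E'
from h import *
go(.5924,-.0467,.27,1.55)
E
```

```text
pos [ 0.4426 -0.3101  0.1855] yaw 1.138 q6 -0.25 t 16.23
delta [0.3019, 0.0259, -0.0845] rot [0.003, 0.001, -0.412]
```

Request:
move_arm(motion=[{"rot": [0,0,0],"delta_pos": [0,0,-0.03],"fingers": 0.0},{"rot": [0,0,0],"delta_pos": [0,0,-0.065],"fingers": 0.0},{"rot": [0,0,0],"delta_pos": [0.02,0,-0.09],"fingers": 0.0},{"rot": [0,0,-0.1],"delta_pos": [0.06,0.005,-0.09],"fingers": 0.0},{"rot": [0,0,-0.2],"delta_pos": [0.1,0.01,-0.09],"fingers": 0.0},{"rot": [0,0,-0.3],"delta_pos": [0.14,0.014,-0.09],"fingers": 0.0},{"rot": [0,0,-0.4],"delta_pos": [0.18,0.017,-0.09],"fingers": 0.0},{"rot": [0,0,-0.412],"delta_pos": [0.22,0.02,-0.09],"fingers": 0.0},{"rot": [0,0,-0.412],"delta_pos": [0.26,0.023,-0.09],"fingers": 0.0},{"rot": [0,0,-0.412],"delta_pos": [0.298,0.026,-0.085],"fingers": 0.0}])

```text
clock: 17.07
position: [0.5914, -0.0481, 0.2705]
orientation: [0.001, 0.714, 0.7, 0.001]
ft_force: [-0.2, -1.4, -0.8]
grip_width: 0.404
grip_force: 60.7
```

```bash
python3 - <<'E'
from h import *
go(.5924,-.0467,.215,1.55)
p=arm.camera('wrist'); save(p,'w9.png')
rc=wproj(p,(.52,-.107,.05)); print(rc); mould(p,rc,z=.05,rad=40)
E
```

```text
pos [ 0.5914 -0.0481  0.2705] yaw 1.551 q6 -0.12 t 17.07
delta [0.0015, 0.0008, 0.0555] rot [0.003, 0.0, 0.001]
[294.7 224.8]
centre mm 517.9 -88.5 size 36.3 16.6 long axis deg -0.4
```

Request:
move_arm(motion=[{"rot": [0,0,0],"delta_pos": [0.001,0.001,0.025],"fingers": 0.0},{"rot": [0,0,0],"delta_pos": [0.001,0.001,0.045],"fingers": 0.0},{"rot": [0,0,0],"delta_pos": [0.001,0.001,0.053],"fingers": 0.0},{"rot": [0,0,0],"delta_pos": [0.001,0.001,0.057],"fingers": 0.0},{"rot": [0,0,0],"delta_pos": [0.001,0.001,0.059],"fingers": 0.0},{"rot": [0,0,0],"delta_pos": [0.001,0.001,0.0595],"fingers": 0.0},{"rot": [0,0,0],"delta_pos": [0.001,0.001,0.0595],"fingers": 0.0}])

```text
clock: 17.7
position: [0.5917, -0.0493, 0.21]
orientation: [0.0, 0.714, 0.7, 0.0]
ft_force: [-1.4, 4.3, -1.3]
grip_width: 0.408
grip_force: 60.7
```

Request:
move_arm(motion=[{"rot": [0,0,0],"delta_pos": [0,0,0],"fingers": 0.0},{"rot": [0,0,0],"delta_pos": [0,0,0.001],"fingers": 0.0},{"rot": [0,0,0],"delta_pos": [0,0,0.001],"fingers": 0.0}])

```text
clock: 17.95
position: [0.5918, -0.0492, 0.2095]
orientation: [0.0, 0.714, 0.7, 0.0]
ft_force: [-5.9, 4.6, 10.2]
grip_width: 0.401
grip_force: 61.9
```

```bash
python3 - <<'E'
from h import *
p=arm.camera('wrist'); t=arm.camera('top')
cv2.imwrite('pics/c8.png',np.hstack([p['color'][100:,170:570],cv2.resize(t['color'][120:220,280:410],(390,300),interpolation=cv2.INTER_CUBIC)])[:,:,::-1])
E
```

```text
(no output)
```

View pics/c8.png

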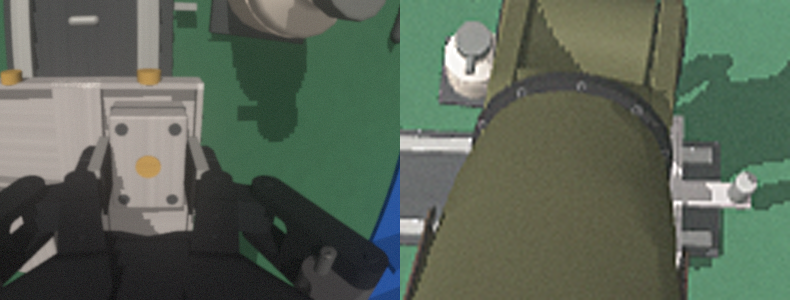

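Request:
move_arm(motion=[{"rot": [0,0,0],"delta_pos": [0,0,-0.001],"fingers": 0.05},{"rot": [0,0,0],"delta_pos": [0,0,-0.001],"fingers": 0.05},{"rot": [0,0,0],"delta_pos": [0,0,-0.001],"fingers": 0.05},{"rot": [0,0,0],"delta_pos": [0,0,-0.001],"fingers": 0.05},{"rot": [0,0,0],"delta_pos": [0,0,-0.03],"fingers": 0.05},{"rot": [0,0,0],"delta_pos": [0,0,-0.07],"fingers": 0.05},{"rot": [0,0,0],"delta_pos": [-0.04,0,-0.11],"fingers": 0.05},{"rot": [0,0,0],"delta_pos": [-0.08,-0.02,-0.12],"fingers": 0.05},{"rot": [0,0,0],"delta_pos": [-0.08,-0.02,-0.12],"fingers": 0.05}])

```text
clock: 18.8
position: [0.5692, -0.1318, 0.3313]
orientation: [0.002, 0.715, 0.699, 0.001]
ft_force: [-0.7, -0.3, -0.5]
grip_width: 0.582
grip_force: 0.0
```

```bash
python3 - <<'E'
from h import *
p=arm.camera('wrist'); save(p,'w10.png'); go(.5545,-.1855,.3,-.02)
print(wproj(p,(.52,-.107,.05)),wproj(p,(.592,-.048,.05)))
cv2.imwrite('pics/c9.png',cv2.resize(p['color'][80:330,180:520],(680,500),interpolation=cv2.INTER_CUBIC)[:,:,::-1])
E
```

```text
pos [ 0.5687 -0.1329  0.3311] yaw 1.547 q6 -0.27 t 18.85
delta [-0.0529, -0.0131, 0.0311] rot [0.004, -0.001, 1.567]
[166.7 257.7] [ 91.8 344.4]
```

View pics/c9.png

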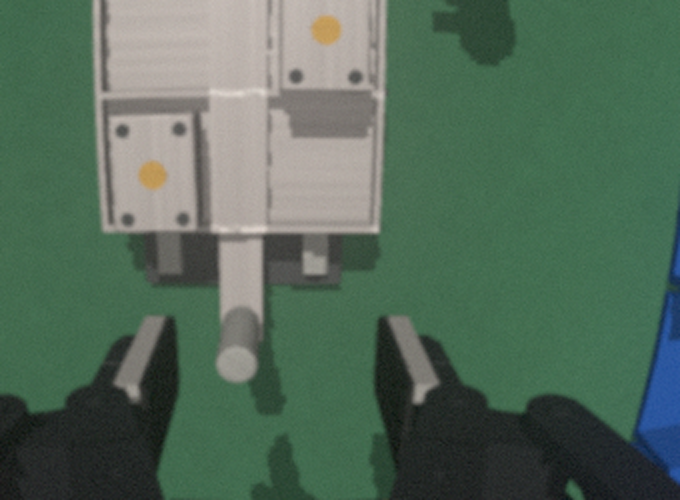

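Request:
move_arm(motion=[{"rot": [0,0,0.12],"delta_pos": [-0.02,-0.006,0],"fingers": 0.05},{"rot": [0,0,0.24],"delta_pos": [-0.04,-0.013,0],"fingers": 0.05},{"rot": [0,0,0.36],"delta_pos": [-0.053,-0.013,0],"fingers": 0.05},{"rot": [0,0,0.48],"delta_pos": [-0.053,-0.013,0],"fingers": 0.05},{"rot": [0,0,0.6],"delta_pos": [-0.053,-0.013,0],"fingers": 0.05},{"rot": [0,0,0.72],"delta_pos": [-0.053,-0.013,0],"fingers": 0.05},{"rot": [0,0,0.84],"delta_pos": [-0.053,-0.013,0],"fingers": 0.05},{"rot": [0,0,0.96],"delta_pos": [-0.053,-0.013,0],"fingers": 0.05},{"rot": [0,0,1.08],"delta_pos": [-0.053,-0.013,0],"fingers": 0.05},{"rot": [0,0,1.2],"delta_pos": [-0.053,-0.013,0],"fingers": 0.05}])

```text
clock: 19.68
position: [0.556, -0.1814, 0.3278]
orientation: [-0.0, 0.985, 0.171, -0.0]
ft_force: [0.6, -0.0, -0.3]
grip_width: 0.589
grip_force: 0.0
```

```bash
python3 - <<'E'
from h import *
go(.554,-.1855,.25,-.02)
E
```

```text
pos [ 0.556  -0.1814  0.3278] yaw 0.344 q6 0.85 t 19.68
delta [-0.0033, 0.0032, 0.0778] rot [-0.0, 0.0, 0.364]
```

Request:
move_arm(motion=[{"rot": [0,0,0.12],"delta_pos": [-0.003,0.003,0],"fingers": 0.05},{"rot": [0,0,0.24],"delta_pos": [-0.003,0.003,0],"fingers": 0.05},{"rot": [0,0,0.36],"delta_pos": [-0.003,0.003,0],"fingers": 0.05},{"rot": [0,0,0.364],"delta_pos": [-0.003,0.003,0.035],"fingers": 0.05},{"rot": [0,0,0.364],"delta_pos": [-0.003,0.003,0.07],"fingers": 0.05},{"rot": [0,0,0.364],"delta_pos": [-0.003,0.003,0.095],"fingers": 0.05},{"rot": [0,0,0.364],"delta_pos": [-0.003,0.003,0.11],"fingers": 0.05},{"rot": [0,0,0.364],"delta_pos": [-0.003,0.003,0.11],"fingers": 0.05}])

```text
clock: 20.35
position: [0.5534, -0.1849, 0.2144]
orientation: [-0.001, 1.0, -0.007, -0.003]
ft_force: [-0.5, 0.2, 0.5]
grip_width: 0.58
grip_force: 0.0
```

```bash
python3 - <<'E'
from h import *
go(.554,-.1855,.218,-.02); p=arm.camera('wrist'); save(p,'w11.png'); print(wproj(p,(.52,-.107,.05)),wproj(p,(.592,-.048,.05)),[ (r['point'],round(r['score'],2)) for r in arm.find_in('mould0',p)[:5]])
E
```

```text
pos [ 0.5534 -0.1849  0.2144] yaw -0.014 q6 1.2 t 20.35
delta [0.0006, 0.0006, -0.0036] rot [-0.002, 0.005, 0.006]
[307.1 180.8] [186.1  72.7] [([182.3, 91.9], 0.82), ([272.6, 176.7], 0.63)]
```

Request:
move_arm(motion=[{"rot": [0,0,0.006],"delta_pos": [0,0,0],"fingers": 0.0},{"rot": [0,0,0.006],"delta_pos": [0,0,0],"fingers": 0.0},{"rot": [0,0,0.006],"delta_pos": [0,0,0],"fingers": 0.0},{"rot": [0,0,0.006],"delta_pos": [0,0,0],"fingers": 0.0},{"rot": [0,0,0.006],"delta_pos": [0,0,0],"fingers": 0.0},{"rot": [0,0,0.006],"delta_pos": [0,-0.005,0],"fingers": 0.0},{"rot": [0,0,0.006],"delta_pos": [0,-0.015,0],"fingers": 0.0},{"rot": [0,0,0.006],"delta_pos": [0,-0.025,0],"fingers": 0.0},{"rot": [0,0,0.006],"delta_pos": [0,-0.032,0],"fingers": 0.0},{"rot": [0,0,0.006],"delta_pos": [0,-0.034,0],"fingers": 0.0}])

```text
clock: 21.28
position: [0.555, -0.1505, 0.2196]
orientation: [0.0, 1.0, -0.01, 0.001]
ft_force: [1.7, -2.4, 6.2]
grip_width: 0.188
grip_force: 58.7
```

Request:
move_arm(motion=[{"rot": [0,0,0],"delta_pos": [0,-0.006,0],"fingers": 0.0},{"rot": [0,0,0],"delta_pos": [0,-0.014,0],"fingers": 0.0},{"rot": [0,0,0],"delta_pos": [0,-0.022,0],"fingers": 0.0},{"rot": [0,0,0],"delta_pos": [0,-0.03,0],"fingers": 0.0},{"rot": [0,0,0],"delta_pos": [0,-0.038,0],"fingers": 0.0},{"rot": [0,0,0],"delta_pos": [0,-0.045,0],"fingers": 0.0},{"rot": [0,0,0],"delta_pos": [0,-0.05,0],"fingers": 0.0},{"rot": [0,0,0],"delta_pos": [0,-0.05,0],"fingers": 0.0}])

```text
clock: 21.95
position: [0.5561, -0.1004, 0.2196]
orientation: [0.0, 1.0, -0.01, 0.002]
ft_force: [3.8, 2.2, 6.0]
grip_width: 0.188
grip_force: 58.8
```

Request:
move_arm(motion=[{"rot": [0,0,0],"delta_pos": [0,-0.003,0],"fingers": 0.0},{"rot": [0,0,0],"delta_pos": [0,-0.006,0],"fingers": 0.0},{"rot": [0,0,0],"delta_pos": [0,-0.009,0],"fingers": 0.0},{"rot": [0,0,0],"delta_pos": [0,-0.012,0],"fingers": 0.0},{"rot": [0,0,0],"delta_pos": [0,-0.014,0],"fingers": 0.0},{"rot": [0,0,0],"delta_pos": [0,-0.0145,0],"fingers": 0.0},{"rot": [0,0,0],"delta_pos": [0,-0.0145,0],"fingers": 0.0},{"rot": [0,0,0],"delta_pos": [0,-0.0145,0],"fingers": 0.0}])

```text
clock: 22.62
position: [0.5564, -0.0867, 0.2196]
orientation: [0.0, 1.0, -0.01, 0.002]
ft_force: [2.6, -0.2, 6.2]
grip_width: 0.186
grip_force: 59.4
```

Request:
move_arm(motion=[{"rot": [0,0,0],"delta_pos": [0,0,0],"fingers": 0.05},{"rot": [0,0,0],"delta_pos": [0,0,0],"fingers": 0.05},{"rot": [0,0,0],"delta_pos": [0,0,0],"fingers": 0.05},{"rot": [0,0,0],"delta_pos": [0,0,0],"fingers": 0.05},{"rot": [0,0,0],"delta_pos": [0,0,-0.03],"fingers": 0.05},{"rot": [0,0,0],"delta_pos": [0,0,-0.07],"fingers": 0.05},{"rot": [0,0,0],"delta_pos": [0,0,-0.1],"fingers": 0.0},{"rot": [0,0,0],"delta_pos": [0,0,-0.1],"fingers": 0.0}])

```text
clock: 23.28
position: [0.5565, -0.087, 0.3244]
orientation: [0.001, 1.0, -0.01, 0.004]
ft_force: [0.6, 0.0, 0.7]
grip_width: 0.31
grip_force: 0.0
```

```bash
python3 - <<'E'
from h import *
p=arm.camera('wrist'); save(p,'w12.png'); print('exp moulds',wproj(p,(.5222,-.007,.05)),wproj(p,(.594,.051,.05)),'cap',wproj(p,(.657,.035,.094)),'post',wproj(p,(.556,-.0857,.07)))
for n in('mould0','cap_top','carrier_post'): print(n,[([round(x) for x in r['point']],round(r['score'],2)) for r in arm.find_in(n,p)[:4]])
go(.657,.035,.29,-.02)
E
```

```text
exp moulds [238.4 226.4] [160.5 156.9] cap [ 82.4 140.7] post [207.1 315. ]
mould0 [([158, 164], 0.95), ([233, 233], 0.78), ([326, 340], 0.56), ([191, 210], 0.28)]
cap_top [([82, 145], 0.56)]
carrier_post [([190, 213], 0.74)]
pos [ 0.5556 -0.0869  0.317 ] yaw -0.02 q6 1.37 t 23.48
delta [0.099, -0.1239, 0.0268] rot [-0.0, 0.002, 0.0]
```

View pics/w12.png

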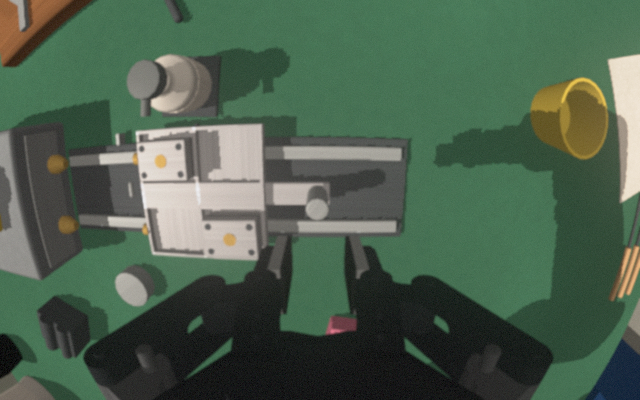

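```bash
python3 - <<'E'
from h import *
p=arm.camera('wrist'); print(wz(p,(80,146),.094),wz(p,(81,144),.094))
go(.657,.034,.29,-.02)
E
```

```text
[0.65345311 0.02611533 0.094     ] [0.65301315 0.02778874 0.094     ]
pos [ 0.5556 -0.0869  0.3167] yaw -0.02 q6 1.37 t 23.53
delta [0.0991, -0.1229, 0.0266] rot [-0.0, 0.002, 0.0]
```

Request:
move_arm(motion=[{"rot": [0,0,0],"delta_pos": [0.025,-0.03,0],"fingers": 0.0},{"rot": [0,0,0],"delta_pos": [0.05,-0.06,0],"fingers": 0.0},{"rot": [0,0,0],"delta_pos": [0.075,-0.09,0.005],"fingers": 0.0},{"rot": [0,0,0],"delta_pos": [0.1,-0.12,0.01],"fingers": 0.0},{"rot": [0,0,0],"delta_pos": [0.1,-0.12,0.015],"fingers": 0.0},{"rot": [0,0,0],"delta_pos": [0.1,-0.12,0.015],"fingers": 0.0}])

```text
clock: 24.03
position: [0.6584, 0.0326, 0.2997]
orientation: [0.0, 1.0, -0.009, -0.002]
ft_force: [-0.2, -0.8, -0.4]
grip_width: -0.003
grip_force: 0.0
```

```bash
python3 - <<'E'
from h import *
p=arm.camera('wrist'); save(p,'w13.png'); rc=wproj(p,(.6555,.032,.094)); print(rc,arm.find_in('cap_top',p)[:2])
go(.6555,.032,.272,-.02)
c=[180,310]; cv2.imwrite('pics/c10.png',cv2.resize(p['color'][90:290,190:450],(780,600),interpolation=cv2.INTER_CUBIC)[:,:,::-1])
E
```

```text
[230.7 318.4] [{'point': [222.4, 312.0], 'score': 0.68}]
pos [0.6579 0.0307 0.3019] yaw -0.02 q6 1.58 t 24.13
delta [-0.0023, -0.0013, 0.0299] rot [0.0, 0.002, 0.0]
```

View pics/c10.png

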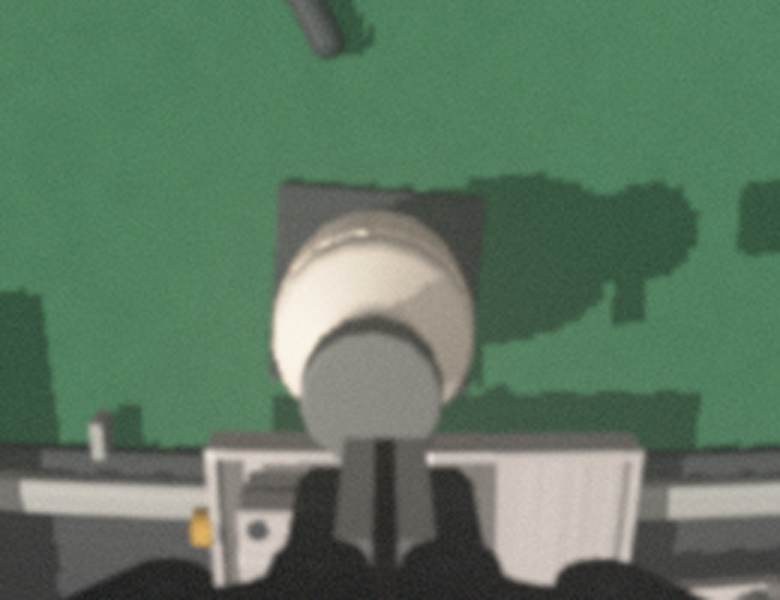

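```bash
python3 - <<'E'
from h import *
p=arm.camera('wrist'); w=wz(p,(221,313.7),.094); print(w); go(w[0],w[1],.272,-.02)
E
```

```text
[0.660928   0.03276559 0.094     ]
pos [0.6578 0.0303 0.3026] yaw -0.021 q6 1.58 t 24.18
delta [0.0031, -0.0026, 0.0306] rot [0.0, 0.001, -0.001]
```

Request:
move_arm(motion=[{"rot": [0,0,0],"delta_pos": [0.001,-0.003,0.015],"fingers": 0.0},{"rot": [0,0,0],"delta_pos": [0.001,-0.003,0.03],"fingers": 0.0},{"rot": [0,0,0],"delta_pos": [0.001,-0.003,0.036],"fingers": 0.0},{"rot": [0,0,0],"delta_pos": [0.001,-0.003,0.04],"fingers": 0.0},{"rot": [0,0,0],"delta_pos": [0.001,-0.003,0.044],"fingers": 0.0},{"rot": [0,0,0],"delta_pos": [0.001,-0.003,0.046],"fingers": 0.0},{"rot": [0,0,0],"delta_pos": [0.001,-0.003,0.047],"fingers": 0.0},{"rot": [0,0,0],"delta_pos": [0.001,-0.003,0.047],"fingers": 0.0}])

```text
clock: 24.85
position: [0.6593, 0.0335, 0.2593]
orientation: [0.0, 1.0, -0.01, 0.001]
ft_force: [-11.7, -3.5, 22.1]
grip_width: -0.002
grip_force: 10.7
```

Request:
move_arm(motion=[{"rot": [0,0,0],"delta_pos": [0,0,0],"fingers": 0.0},{"rot": [0,0,0],"delta_pos": [0,0,-0.02],"fingers": 0.0},{"rot": [0,0,0],"delta_pos": [0,0,-0.05],"fingers": 0.0},{"rot": [0,0,0],"delta_pos": [-0.025,0.03,-0.055],"fingers": 0.05},{"rot": [0,0,0],"delta_pos": [-0.05,0.06,-0.055],"fingers": 0.05},{"rot": [0,0,0],"delta_pos": [-0.075,0.09,-0.055],"fingers": 0.05},{"rot": [0,0,0],"delta_pos": [-0.1,0.12,-0.055],"fingers": 0.05},{"rot": [0,0,0],"delta_pos": [-0.1,0.12,-0.055],"fingers": 0.05}])

```text
clock: 25.52
position: [0.5538, -0.0879, 0.3119]
orientation: [0.0, 1.0, -0.012, -0.0]
ft_force: [-0.3, 0.1, -0.0]
grip_width: 0.586
grip_force: 0.0
```

```bash
python3 - <<'E'
from h import *
go(.556,-.087,.218,-.02)
p=arm.camera('wrist'); print(wproj(p,(.5222,-.0085,.05)),wproj(p,(.594,.049,.05)))
for n in('mould0',): print(n,[([round(x) for x in r['point']],round(r['score'],2)) for r in arm.find_in(n,p)[:4]])
h=cv2.cvtColor(p['color'],cv2.COLOR_RGB2HSV); m=((h[...,0]>15)&(h[...,0]<25)&(h[...,1]>110)&(h[...,2]>120)).astype(np.uint8)
n,l,s,c=cv2.connectedComponentsWithStats(m); print([(c[i][::-1].round(1).tolist(),int(s[i,4])) for i in range(1,n) if s[i,4]>25])
E
```

```text
pos [ 0.5538 -0.0879  0.3119] yaw -0.024 q6 1.37 t 25.52
delta [0.0022, -0.001, 0.0939] rot [0.001, 0.0, -0.004]
[239.  223.1] [157.7 150.5]
mould0 [([156, 157], 0.76), ([230, 224], 0.67), ([324, 345], 0.59)]
[([105.7, 580.8], 2445), ([156.8, 126.5], 31), ([158.3, 151.8], 102), ([161.9, 46.2], 138), ([225.3, 58.0], 126), ([229.9, 137.7], 39), ([240.0, 224.1], 104), ([272.8, 635.2], 55)]
```

Request:
move_arm(motion=[{"rot": [0,0,0],"delta_pos": [0.002,-0.001,0.035],"fingers": 0.05},{"rot": [0,0,0],"delta_pos": [0.002,-0.001,0.07],"fingers": 0.05},{"rot": [0,0,0],"delta_pos": [0.002,-0.001,0.094],"fingers": 0.05},{"rot": [0,0,0],"delta_pos": [0.002,-0.001,0.094],"fingers": 0.05},{"rot": [0,0,0],"delta_pos": [0.002,-0.001,0.094],"fingers": 0.0},{"rot": [0,0,0],"delta_pos": [0.002,-0.001,0.094],"fingers": 0.0},{"rot": [0,0,0],"delta_pos": [0.002,-0.001,0.094],"fingers": 0.0},{"rot": [0,0,0],"delta_pos": [0.002,-0.001,0.094],"fingers": 0.0},{"rot": [0,0,0],"delta_pos": [0.002,-0.001,0.094],"fingers": 0.0}])

```text
clock: 26.37
position: [0.5596, -0.083, 0.2194]
orientation: [0.0, 1.0, -0.01, 0.002]
ft_force: [0.5, -0.7, 7.8]
grip_width: 0.189
grip_force: 58.5
```

Request:
move_arm(motion=[{"rot": [0,0,0],"delta_pos": [0,-0.004,0],"fingers": 0.0},{"rot": [0,0,0],"delta_pos": [0,-0.009,0],"fingers": 0.0},{"rot": [0,0,0],"delta_pos": [0,-0.015,0],"fingers": 0.0},{"rot": [0,0,0],"delta_pos": [0,-0.023,0],"fingers": 0.0},{"rot": [0,0,0],"delta_pos": [0,-0.032,0],"fingers": 0.0},{"rot": [0,0,0],"delta_pos": [0,-0.041,0],"fingers": 0.0},{"rot": [0,0,0],"delta_pos": [0,-0.05,0],"fingers": 0.0},{"rot": [0,0,0],"delta_pos": [0,-0.058,0],"fingers": 0.0},{"rot": [0,0,0],"delta_pos": [0,-0.064,0],"fingers": 0.0},{"rot": [0,0,0],"delta_pos": [0,-0.066,0],"fingers": 0.0}])

```text
clock: 27.2
position: [0.561, -0.0164, 0.2195]
orientation: [0.0, 1.0, -0.01, 0.003]
ft_force: [3.2, -3.1, 5.2]
grip_width: 0.184
grip_force: 59.1
```

Request:
move_arm(motion=[{"rot": [0,0,0],"delta_pos": [0,-0.005,0],"fingers": 0.0},{"rot": [0,0,0],"delta_pos": [0,-0.01,0],"fingers": 0.0},{"rot": [0,0,0],"delta_pos": [0,-0.015,0],"fingers": 0.0},{"rot": [0,0,0],"delta_pos": [0,-0.02,0],"fingers": 0.0},{"rot": [0,0,0],"delta_pos": [0,-0.023,0],"fingers": 0.0},{"rot": [0,0,0],"delta_pos": [0,-0.026,0],"fingers": 0.0},{"rot": [0,0,0],"delta_pos": [0,-0.028,0],"fingers": 0.0},{"rot": [0,0,0],"delta_pos": [0,-0.03,0],"fingers": 0.0},{"rot": [0,0,0],"delta_pos": [0,-0.03,0],"fingers": 0.0}])

```text
clock: 27.95
position: [0.5617, 0.0132, 0.2194]
orientation: [0.0, 1.0, -0.01, 0.003]
ft_force: [3.4, 1.0, 5.3]
grip_width: 0.187
grip_force: 59.7
```

Request:
move_arm(motion=[{"rot": [0,0,0],"delta_pos": [0,-0.001,0],"fingers": 0.0},{"rot": [0,0,0],"delta_pos": [0,-0.002,0],"fingers": 0.0},{"rot": [0,0,0],"delta_pos": [0,-0.003,0],"fingers": 0.0},{"rot": [0,0,0],"delta_pos": [0,-0.003,0],"fingers": 0.0}])

```text
clock: 28.28
position: [0.5618, 0.015, 0.2194]
orientation: [0.001, 1.0, -0.01, 0.003]
ft_force: [3.7, -12.7, 6.1]
grip_width: 0.186
grip_force: 59.8
```

Request:
move_arm(motion=[{"rot": [0,0,0],"delta_pos": [0,0,0],"fingers": 0.05},{"rot": [0,0,0],"delta_pos": [0,0,0],"fingers": 0.05},{"rot": [0,0,0],"delta_pos": [0,0,0],"fingers": 0.05},{"rot": [0,0,0],"delta_pos": [0,0,0],"fingers": 0.05},{"rot": [0,0,0],"delta_pos": [0,0,-0.03],"fingers": 0.05},{"rot": [0,0,0],"delta_pos": [0,0,-0.07],"fingers": 0.05},{"rot": [0,0,0],"delta_pos": [0,0,-0.11],"fingers": 0.065},{"rot": [0,0,0],"delta_pos": [0,0,-0.145],"fingers": 0.065},{"rot": [0,0,0],"delta_pos": [0,0,-0.15],"fingers": 0.065},{"rot": [0,0,0],"delta_pos": [0,0,-0.15],"fingers": 0.065}])

```text
clock: 29.12
position: [0.5609, 0.0161, 0.3697]
orientation: [0.0, 1.0, -0.01, 0.002]
ft_force: [1.0, -0.7, -0.8]
grip_width: 0.763
grip_force: 0.0
```

```bash
python3 - <<'E'
from h import *
go(.5755,.298,.37,1.2)
p=arm.camera('wrist'); print(wproj(p,(.525,.092,.05)),wproj(p,(.597,.15,.05)))
h=cv2.cvtColor(p['color'],cv2.COLOR_RGB2HSV); m=((h[...,0]>15)&(h[...,0]<25)&(h[...,1]>110)&(h[...,2]>120)).astype(np.uint8)
n,l,s,c=cv2.connectedComponentsWithStats(m); print([(c[i][::-1].round(1).tolist(),int(s[i,4])) for i in range(1,n) if s[i,4]>25])
E
```

```text
pos [0.5609 0.0161 0.3697] yaw -0.02 q6 1.55 t 29.12
delta [0.0091, -0.2821, -0.0002] rot [0.003, -0.004, -1.22]
[220.9 243.1] [152.9 182.5]
[([130.2, 606.2], 1092), ([152.4, 144.7], 219), ([151.6, 158.5], 29), ([153.8, 183.2], 70), ([181.9, 54.1], 851), ([215.2, 152.2], 208), ([215.0, 165.4], 28), ([222.0, 243.5], 70), ([245.8, 635.3], 33), ([260.3, 636.6], 27), ([269.0, 627.9], 44), ([326.7, 1.9], 31), ([344.2, 10.8], 47)]
```

Request:
move_arm(motion=[{"rot": [0,0,-0.12],"delta_pos": [0.001,-0.03,0],"fingers": 0.065},{"rot": [0,0,-0.24],"delta_pos": [0.002,-0.06,0],"fingers": 0.065},{"rot": [0,0,-0.36],"delta_pos": [0.003,-0.09,0],"fingers": 0.065},{"rot": [0,0,-0.48],"delta_pos": [0.004,-0.12,0],"fingers": 0.065},{"rot": [0,0,-0.6],"delta_pos": [0.005,-0.15,0],"fingers": 0.065},{"rot": [0,0,-0.72],"delta_pos": [0.006,-0.18,0],"fingers": 0.065},{"rot": [0,0,-0.84],"delta_pos": [0.007,-0.21,0],"fingers": 0.065},{"rot": [0,0,-0.96],"delta_pos": [0.008,-0.24,0],"fingers": 0.065},{"rot": [0,0,-1.08],"delta_pos": [0.009,-0.27,0],"fingers": 0.065},{"rot": [0,0,-1.2],"delta_pos": [0.009,-0.282,0],"fingers": 0.065}])

```text
clock: 30.0
position: [0.5749, 0.3011, 0.3644]
orientation: [-0.001, 0.829, 0.56, -0.002]
ft_force: [-0.2, 0.3, 0.3]
grip_width: 0.762
grip_force: 0.0
```

```bash
python3 - <<'E'
from h import *
p=arm.camera('wrist'); rc=wproj(p,(.5755,.298,.148)); print('exp',rc)
h=cv2.cvtColor(p['color'],cv2.COLOR_RGB2HSV); b=slice(int(rc[0])-60,int(rc[0])+60),slice(int(rc[1])-60,int(rc[1])+60); hh=h[b]
red=((hh[...,0]<8)|(hh[...,0]>172))&(hh[...,1]>150)
for name,m in(('red',red),('topred',red&(hh[...,2]>190)),('white',(hh[...,1]<70)&(hh[...,2]>190))):
    r=np.argwhere(m); 
    if len(r): r=r+[int(rc[0])-60,int(rc[1])-60]; print(name,len(r),r.min(0),r.max(0),r.mean(0).round(1),wz(p,r.mean(0),.148).round(4))
y=(hh[...,0]>22)&(hh[...,0]<32)&(hh[...,1]>130); r=np.argwhere(y)+[int(rc[0])-60,int(rc[1])-60]
W=np.array([wz(p,x,.115)[:2] for x in r],np.float32)*1000; print('box',cv2.minAreaRect(W))
go(.5755,.298,.303,1.2)
E
```

```text
exp [225.2 323.1]
red 2467 [183 294] [244 355] [212.3 323.9] [0.5792 0.3059 0.148 ]
topred 1524 [191 299] [242 348] [216.4 322.1] [0.5771 0.3038 0.148 ]
white 217 [209 308] [284 381] [224.4 326.4] [0.5776 0.2977 0.148 ]
box ((577.83203125, 300.9986572265625), (65.9302978515625, 67.62528228759766), 77.2811279296875)
pos [0.5747 0.3016 0.3643] yaw 1.198 q6 0.8 t 30.05
delta [-0.003, 0.0022, 0.0613] rot [-0.003, 0.002, -0.002]
```

Request:
move_arm(motion=[{"rot": [0,0,0],"delta_pos": [-0.001,0.0025,0.02],"fingers": 0.065},{"rot": [0,0,0],"delta_pos": [-0.001,0.0025,0.04],"fingers": 0.065},{"rot": [0,0,0],"delta_pos": [-0.001,0.0025,0.055],"fingers": 0.065},{"rot": [0,0,0],"delta_pos": [-0.001,0.0025,0.061],"fingers": 0.065},{"rot": [0,0,0],"delta_pos": [-0.001,0.0025,0.061],"fingers": 0.065}])

```text
clock: 30.47
position: [0.5771, 0.2954, 0.3032]
orientation: [-0.0, 0.831, 0.556, -0.002]
ft_force: [-0.0, -0.7, 0.6]
grip_width: 0.765
grip_force: 0.0
```

Request:
move_arm(motion=[{"rot": [0,0,0],"delta_pos": [0.004,0,0],"fingers": 0.065},{"rot": [0,0,0],"delta_pos": [0.004,0,0],"fingers": 0.0},{"rot": [0,0,0],"delta_pos": [0.004,0,0],"fingers": 0.0},{"rot": [0,0,0],"delta_pos": [0.004,0,0],"fingers": 0.0},{"rot": [0,0,0],"delta_pos": [0.004,0,0],"fingers": 0.0},{"rot": [0,0,0],"delta_pos": [0.004,0,0],"fingers": 0.0}])

```text
clock: 30.97
position: [0.5787, 0.2998, 0.3074]
orientation: [-0.0, 0.831, 0.557, 0.001]
ft_force: [-3.5, 0.7, 6.5]
grip_width: 0.428
grip_force: 59.3
```

Request:
move_arm(motion=[{"rot": [0,0,0.1],"delta_pos": [0,0,0],"fingers": 0.0},{"rot": [0,0,0.2],"delta_pos": [0,0,0],"fingers": 0.0},{"rot": [0,0,0.3],"delta_pos": [0,0,0],"fingers": 0.0},{"rot": [0,0,0.4],"delta_pos": [0,0,0],"fingers": 0.0},{"rot": [0,0,0.5],"delta_pos": [0,0,0],"fingers": 0.0},{"rot": [0,0,0.6],"delta_pos": [0,0,0],"fingers": 0.0},{"rot": [0,0,0.7],"delta_pos": [0,0,0],"fingers": 0.0},{"rot": [0,0,0.8],"delta_pos": [0,0,0],"fingers": 0.0},{"rot": [0,0,0.9],"delta_pos": [0,0,0],"fingers": 0.0},{"rot": [0,0,1.0],"delta_pos": [0,0,0],"fingers": 0.0}])

```text
clock: 31.8
position: [0.5789, 0.2995, 0.3074]
orientation: [-0.0, 0.996, 0.088, 0.001]
ft_force: [-2.3, -2.5, 6.4]
grip_width: 0.433
grip_force: 59.4
```

Request:
move_arm(motion=[{"rot": [0,0,0.03],"delta_pos": [0,0,0],"fingers": 0.0},{"rot": [0,0,0.03],"delta_pos": [0,0,0],"fingers": 0.065},{"rot": [0,0,0.03],"delta_pos": [0,0,0],"fingers": 0.065},{"rot": [0,0,0.03],"delta_pos": [0,0,0],"fingers": 0.065},{"rot": [0,0,0.03],"delta_pos": [0,0,0],"fingers": 0.065},{"rot": [0,0,0.03],"delta_pos": [0,0,-0.03],"fingers": 0.065},{"rot": [0,0,0.03],"delta_pos": [0,0,-0.06],"fingers": 0.065},{"rot": [0,0,0.03],"delta_pos": [0,0,-0.06],"fingers": 0.065}])

```text
clock: 32.47
position: [0.5792, 0.2997, 0.3724]
orientation: [-0.001, 0.997, 0.075, 0.004]
ft_force: [-0.1, 0.8, -0.1]
grip_width: 0.757
grip_force: 0.0
```

```bash
python3 - <<'E'
from h import *
p=arm.camera('side'); t=arm.camera('top')
def red(im,b):
    h=cv2.cvtColor(im,cv2.COLOR_RGB2HSV)[b]; m=((h[...,0]<8)|(h[...,0]>172))&(h[...,1]>150)&(h[...,2]>80); r=np.argwhere(m); print(len(r),r.min(0),r.max(0),r.mean(0).round(2))
b=(slice(230,300),slice(200,270))
red(p['color'],b)
for f in('side0.png',): red(cv2.imread('pics/'+f)[:,:,::-1].copy(),b)
w=cv2.imread('pics/c4.png')[:,500:,::-1].copy(); h=cv2.cvtColor(w,cv2.COLOR_RGB2HSV); m=((h[...,0]<8)|(h[...,0]>172))&(h[...,1]>150)&(h[...,2]>80); m[:100]=0; r=np.argwhere(m); print('latched',r.min(0)/4+[-10,-20],r.max(0)/4+[-10,-20],r.mean(0)/4+[-10,-20])
s,_=st(); print(s['position'],s['ft_force'],s['q'][5])
E
```

```text
154 [30 26] [43 42] [37.27 34.  ]
151 [30 26] [43 41] [37.17 33.82]
latched [30.5  26.25] [46.25 43.25] [39.59713024 34.82293966]
[0.57884892 0.2995458  0.36718509] [ 0.4010618  -0.61105741 -0.69413278] 1.8414768470831748
```

```bash
python3 - <<'E'
from h import *
p=arm.camera('wrist'); print(wproj(p,(.525,.092,.05)),wproj(p,(.597,.15,.05)))
h=cv2.cvtColor(p['color'],cv2.COLOR_RGB2HSV); m=((h[...,0]>15)&(h[...,0]<25)&(h[...,1]>110)&(h[...,2]>120)).astype(np.uint8)
n,l,s,c=cv2.connectedComponentsWithStats(m); print([(c[i][::-1].round(1).tolist(),int(s[i,4])) for i in range(1,n) if s[i,4]>15])
print([([round(x) for x in r['point']],round(r['score'],2),wz(p,r['point'],.05).round(3)) for r in arm.find_in('mould0',p)[:6]])
E
```

```text
[256.8 488.5] [189.5 464.4]
[([107.4, 97.7], 41), ([124.6, 91.7], 25), ([150.8, 11.0], 188), ([193.1, 335.2], 2260), ([178.4, 421.8], 90), ([190.8, 463.7], 58), ([241.3, 405.8], 62), ([294.8, 15.0], 442), ([257.9, 487.3], 37)]
[([340, 581], 0.84, array([ 0.372, -0.209,  0.05 ])), ([326, 544], 0.83, array([ 0.417, -0.071,  0.05 ])), ([189, 460], 0.79, array([0.596, 0.156, 0.05 ])), ([254, 484], 0.78, array([0.528, 0.1  , 0.05 ])), ([324, 286], 0.56, array([0.408, 0.311, 0.05 ]))]
```

```bash
python3 -c "
from bench import arm
print(arm.hand_in())"
```

```text
the job is handed in; nothing more can be done
None
```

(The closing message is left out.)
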